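# Slide a sharpening plate off the bench end and clamp it in its stone holder

## Robot

A 7-joint arm with a two-finger parallel gripper is mounted at the origin on the work surface. World frame = base frame: x ahead of the robot, y to its left, z up, the work surface at z = 0. Lengths are in m, angles in rad, forces in N, time in s.
With the tool pointing down it reaches from about 0.4 to 0.85 m from the base axis. Payload 10.4 kg.
Tool frame: the origin (TCP) lies midway between the tips of the shut fingers; the grasp point (between the pads) lies 19 mm behind it; z points along the fingers, y is the direction in which the jaws open and shut (so a half turn about z gives the same grasp; the last joint's range is limited). The gripper opens to 87 mm and grips with 3 to 60 N. Pads are 19 mm wide; open, the fingers measure 117 mm over their backs; the gripper's body (75 mm by 190 mm) begins 51 mm behind the grasp point.
Start: joints at [-1.135, 0.332, -0.065, 1.46, 0.022, 1.35, -0.088], TCP at [0.277, 0.56, 0.185] pointing down, gripper open.
Joint ranges: [-2.6, 2.6], [-0.5, 2.12], [-1.47, 1.34], [0.16, 2.42], [-1.27, 4.41], [0.06, 2.06], [-2.6, 2.6]. Speed limits (rad/s): [2.22, 2.22, 2.79, 2.79, 3.14, 3.14, 3.14].

## Interface

Orientations are given as a unit quaternion [x, y, z, w].
In Python, from bench import r gives the robot as it stands.
- The arm moves only by the tool step_arm, never from a script. Its argument "increments" is a list of rows, each a list of 2 entries, a list of its own where there are three numbers: the shift along the tool's x, y, z in m, then the turn, a rotation vector about the tool's x, y, z in rad. A call has 1 to 5 rows; each row is the pose to reach, as a shift and turn from the pose measured when the call began, along the tool's axes at that moment; what a row does not reach only later rows make up. A row lasts 1/10 s, in which the tool goes at most 50 mm and 8.59 degrees, less where a joint would pass 70% of its speed; a pose out of reach is approached as far as the arm can. A call with a gripper value outside its range is refused whole. "hand" is the closure, from -1 (fully open) to 1 (shut), so that 0 is half open, set as the call begins (left out, the last holds). The fingers move at their own pace and stop on an object; "grip_force" is the grip in N (left out, the last holds). Time passes only in rows, so rows that repeat a pose let the fingers close. It gives the time, the measured TCP pose, the force and the opening at its end, in the units of the state.
- r.read_state(): the state, without advancing time (a new reading comes with each control period).
- r.camera(name): name is "scene" or "top"; returns a dict with "pixels" (400x640x3 uint8, blue, green, red), "camera_matrix" (3x3 intrinsics, pixels), "k1" (the pictures are not rectified: a ray, as slopes to the right and down, at radius r is drawn at 1 + k1 r^2 times it, then the intrinsics apply), "extrinsics" (4x4, takes a point from camera to world coordinates). Camera axes: x right, y up, looking along -z (the intrinsics and any distortion apply to the point x, -y, -z); pixel columns grow to the right and rows downward; lengths in m; the calibration is good to about 2 mm. A picture is of the moment at which its call begins. There is no depth.
- r.close_job(): hands the job in, once; it reports no verdict.
The state is a dict: "time": time; "joint_positions": joint angles; "joint_vel": joint speeds; "joint_torque": joint torques, N m; "ee_pos": TCP position; "eef_rot": TCP orientation; "ft_force": force on the tool from outside, world axes, zero at the start; "torque": the same for the moment, N m; "width": finger opening in m.
Only numpy, scipy, OpenCV 4.12 (cv2) and the standard library are available. Lean on these libraries where they do the work, as an engineer would, in place of code of your own. Each camera call takes 0.05 s, during which the arm holds its last target.

## Task

Set up the thin steel sharpening plate for honing: make room in the wooden stone holder by sliding back its movable jaw, then push the plate along the bench until a good part of it sticks out over the free end of the bench on the robot's left, and pick it up there by the overhanging part. Without ever dropping it, lay the plate flat and centred along the holder with one end against the fixed stop, and slide the jaw up until the plate is held snugly between jaw and stop. Let go, and leave the other things on the bench where they are.

Things in the scene. Friction and masses are not known exactly. Their poses are not given: they have to be found in the camera images.
- plate_center (a point): Centre (half-way up) of the loose sharpening plate: a plain flat rectangle of steel with a dark grey top face, 150 long x 60 wide x 4 thick, about 0.2 kg, lying flat on the bench between the holder and the bench's free end. Its y axis runs along the 150 mm length, x across the 60 mm width, z up.
- plate_tip (a point): Middle of the plate's short end that starts nearer the bench's free end, half-way up the 4 mm thickness: 75 mm from plate_center along the plate's +y. Same axes as plate_center.
- bench_edge (a point): A point on the straight top edge of the bench's free end (robot's left). The edge runs along x through this point, the bench lies on the -y side, and beyond it (+y) there is nothing down to the floor. The bench top is at z = 0 and 50 thick.
- holder: The stone holder, fixed to the bench on the robot's right: a light hardwood beam 220 long x 46 wide x 32 high with a flat top on which the plate is to lie. Origin under its centre; y axis along the beam towards the fixed stop (the end nearer the plate), x across, z up. The plate is wider than the beam: centred, it sticks out 7 on each side.
- stop_face (a point): Foot of the fixed stop's inner face, on the beam's centre line and level with the beam's top (32 above the bench), 95 from the holder's centre along its +y. The aluminium stop is 46 wide, 15 long and stands 8 above the beam top. Same axes as the holder.
- jaw (a joint): How far (m) the holder's movable jaw has been slid from fully open (0) towards the fixed stop (limit 0.09). The clear gap between jaw face and stop face is 0.170 minus this value, so the plate (0.150) fits below 0.020. It starts too far closed for the plate. It is a stiff slide: moves with about 4 N and stays where it is left.
- jaw_tab (a point): Centre of the upright thumb tab of the movable aluminium jaw, 60 above the bench, same axes as the holder. Pushed or pinched from above: 36 wide (x), 10 thick (y), top 16 above this point; 16 below it is the top of the jaw's 12 high foot, which reaches from the tab's back to the jaw face, 21 from this point towards the stop.
- slipstone: Bystander: grey sharpening stone, 45 x 110 x 14, flat on the bench. Origin under its centre.
- bowl: Bystander: small turned dark wood bowl, 100 across, 45 high. Origin under its centre.
- tin: Bystander: flat round steel tin of honing paste, 64 across, 24 high. Origin under its centre.
- oil: Bystander: small amber glass jar with a black lid, 48 across, 60 high. Origin under its centre.
- wrench: Bystander: steel spanner, 150 long, flat on the bench along its own x.
- jig: Bystander: dark steel gouge-grinding jig, a 34 x 50 x 22 block with a round black knob (top 46 high) and a flat arm reaching 108 along its own +y. Origin under the block's centre.
- square: Bystander: small try square, wooden stock 18 x 75 x 14 with a steel blade reaching 119 along its own +x. Origin under the stock's centre.
There are look-alikes about, which are no part of the job. Leave any turquoise look-alike of the part that bears plate_center alone.

How it is judged:
By the outcome, as a careful person would: the job done as asked, in the order asked, and still so for the second after the job is handed in, with the robot touching nothing.
It also fails if it takes over 72 s, if anything falls off the work surface, if the arm or the gripper's body presses on something with over 40 N, if the wrist force passes 120 N, or if a joint passes its speed limit or range.

## Working session

There is one attempt and no reset: what is moved stays moved. The work goes in short steps, Python scripts to look and compute and a tool call to move; the robot and the scene stay as the last step left them, time stands still between calls to the robot, and variables do not carry over. Pictures are saved under pics/ and viewed, and the job is handed in when it is done.

Besides the shell and the picture viewer there is one more tool, called after ">>>" as name([rows], argument=value, ...), one row to a line, values as JSON. step_arm: Moves the arm, as the interface text tells. Its arguments: {"type":"object","properties":{"increments":{"type":"array"},"hand":{"type":"number"},"grip_force":{"type":"number"}},"required":["increments"]}

```bash
ls; mkdir -p pics; python3 - <<'E'
from bench import r
import cv2,numpy as np
s=r.read_state()
for k,v in s.items(): print(k,np.round(v,4))
for n in("scene","top"):
    c=r.camera(n); cv2.imwrite(f"pics/{n}0.png",c["pixels"]); print(n,c["camera_matrix"],c["k1"],np.round(c["extrinsics"],4))
E
```

```text
pics
time 0.0
joint_positions [-1.1346  0.3329 -0.0647  1.4609  0.0216  1.3499 -0.0885]
joint_vel [ 0.0006  0.0001 -0.0009  0.0005  0.0011 -0.0002  0.0018]
joint_torque [-7.00000e-04 -6.23264e+01  2.39000e-02 -3.89898e+01 -6.15000e-02
  3.98000e-02  1.00000e-04]
ee_pos [0.2766 0.56   0.184 ]
eef_rot [ 2.274e-01  9.738e-01 -7.000e-04 -1.000e-04]
ft_force [ 0.3744 -0.2226  0.2623]
torque [-0.0103 -0.0265 -0.0049]
width 0.0872
scene [[371.30628028   0.         320.46139253]
 [  0.         371.30628028 198.31472116]
 [  0.           0.           1.        ]] -0.07705600303779878 [[-0.03   -0.6792  0.7333  1.1858]
 [ 0.9995 -0.016   0.026   0.0161]
 [-0.0059  0.7337  0.6794  0.7038]
 [ 0.      0.      0.      1.    ]]
top [[492.36538182   0.         321.27912156]
 [  0.         492.36538182 207.7052381 ]
 [  0.           0.           1.        ]] -0.10102497528799255 [[ 0.0097  0.9953 -0.0963  0.4128]
 [-0.9999  0.0092 -0.0049 -0.0227]
 [-0.004   0.0963  0.9953  1.1663]
 [ 0.      0.      0.      1.    ]]
```

View pics/scene0.png

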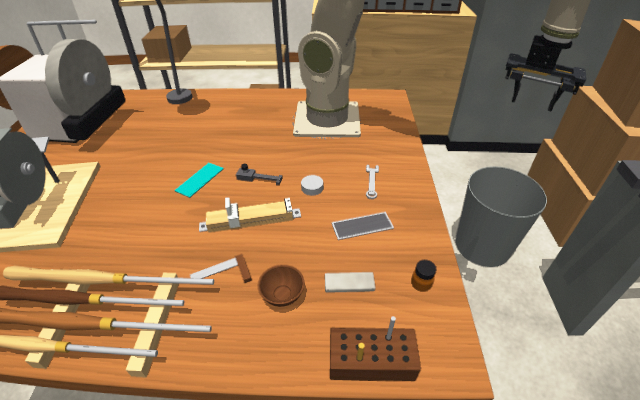

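View pics/top0.png

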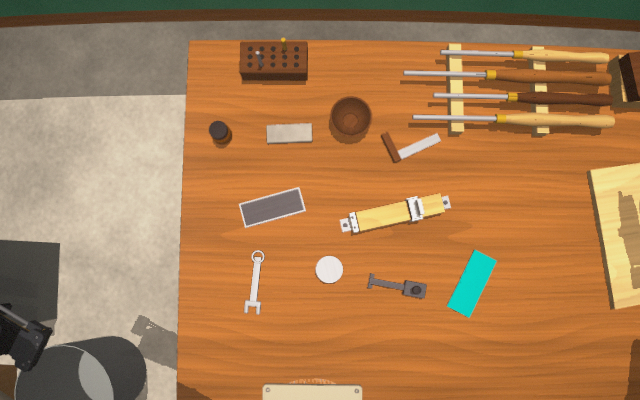

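The top view shows these candidates:
- Dark grey plate at top (272,207) / scene (362,225). This matches the description: dark grey top, lying between the holder and the free edge.
- Turquoise look-alike at top (472,283), to be left alone.
- Grey slipstone at top (289,133), a bystander.

The holder is at (397,213), with its jaw tab at (416,209) and its stop at (350,222). I'll check these in crops.

```bash
cat > h.py <<'E'
import cv2,numpy as np
from bench import r
def ray(c,uv):
    K=np.array(c["camera_matrix"]);k=c["k1"];E=np.array(c["extrinsics"])
    d=cv2.undistortPoints(np.array(uv,float).reshape(-1,1,2),K,np.array([k,0,0,0,0.])).reshape(-1,2)
    v=np.c_[d[:,0],-d[:,1],-np.ones(len(d))]@E[:3,:3].T
    return E[:3,3],v
def onz(c,uv,z):
    o,v=ray(c,uv); t=(z-o[2])/v[:,2]; return o+t[:,None]*v
def proj(c,P):
    K=np.array(c["camera_matrix"]);E=np.array(c["extrinsics"])
    q=(np.atleast_2d(P)-E[:3,3])@E[:3,:3]; q=q*[1,-1,-1]
    return cv2.projectPoints(q,np.zeros(3),np.zeros(3),K,np.array([c["k1"],0,0,0,0.]))[0].reshape(-1,2)
def tri(c1,u1,c2,u2):
    o1,v1=ray(c1,u1);o2,v2=ray(c2,u2);v1=v1[0]/np.linalg.norm(v1[0]);v2=v2[0]/np.linalg.norm(v2[0])
    A=np.c_[v1,-v2];t=np.linalg.lstsq(A,o2-o1,rcond=None)[0];a=o1+t[0]*v1;b=o2+t[1]*v2
    return (a+b)/2,np.linalg.norm(a-b)
def crop(c,x0,y0,w,h,s,fn):
    im=np.array(c["pixels"])[y0:y0+h,x0:x0+w]; cv2.imwrite(fn,cv2.resize(im,None,fx=s,fy=s,interpolation=cv2.INTER_CUBIC))
E
python3 - <<'E'
from h import *
t=r.camera("top");s=r.camera("scene")
crop(t,230,180,230,65,3.4,"pics/t1.png")
crop(s,190,185,210,60,3.8,"pics/s1.png")
im=np.array(t["pixels"]);hsv=cv2.cvtColor(im,cv2.COLOR_BGR2HSV)
m=((hsv[...,1]<80)).astype(np.uint8)*255
m[:180]=0;m[245:]=0;m[:,:230]=0;m[:,315:]=0
cs,_=cv2.findContours(m,cv2.RETR_EXTERNAL,cv2.CHAIN_APPROX_NONE)
k=max(cs,key=cv2.contourArea);rc=cv2.minAreaRect(k);b=cv2.boxPoints(rc)
P=onz(t,b,0.004);print(rc,"\n",P.round(4),P.mean(0).round(4))
for i in range(4): d=P[(i+1)%4]-P[i];print(np.linalg.norm(d).round(4),np.degrees(np.arctan2(d[1],d[0])).round(1))
# edge
g=hsv[...,1]
for y in (150,200,250,300):
    row=g[y,150:230].astype(int);d=np.diff(row);x=150+np.argmax(d)+0.5;print(y,x,onz(t,[[x,y]],0).round(4))
E
```

```text
((271.6905517578125, 207.08596801757812), (25.265583038330078, 63.271018981933594), 74.47589111328125) 
 [[0.5338 0.182  0.004 ]
 [0.5757 0.0371 0.004 ]
 [0.5176 0.0203 0.004 ]
 [0.4759 0.1643 0.004 ]] [0.5257 0.1009 0.004 ]
0.1508 -73.9
0.0605 -163.8
0.15 106.1
0.0605 16.9
150 183.5 [[0.6636 0.3197 0.    ]]
200 181.5 [[0.5412 0.3196 0.    ]]
250 179.5 [[0.4212 0.3202 0.    ]]
300 178.5 [[0.3029 0.3192 0.    ]]
```

View pics/t1.png

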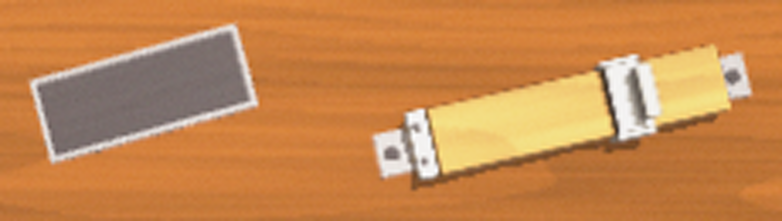

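View pics/s1.png

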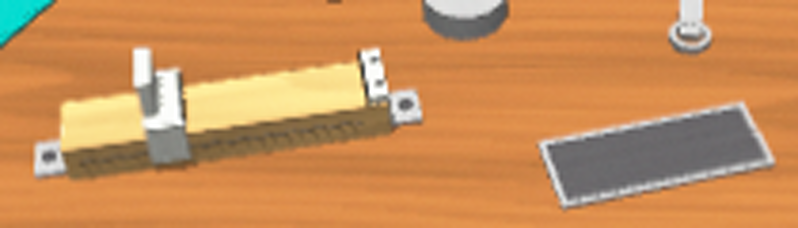

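```bash
python3 - <<'E'
from h import *
t=r.camera("top");s=r.camera("scene")
T=lambda x,y:[230+(x+.5)/3.4-.5,180+(y+.5)/3.4-.5]
S=lambda x,y:[190+(x+.5)/3.8-.5,185+(y+.5)/3.8-.5]
im=np.array(t["pixels"]);hsv=cv2.cvtColor(im,cv2.COLOR_BGR2HSV)
m=cv2.inRange(hsv,(18,80,150),(32,255,255));m[:185]=0;m[240:]=0;m[:,:340]=0;m[:,455:]=0
cs,_=cv2.findContours(m,cv2.RETR_EXTERNAL,cv2.CHAIN_APPROX_NONE)
al=np.vstack([c for c in cs if cv2.contourArea(c)>80])
rc=cv2.minAreaRect(al);P=onz(t,cv2.boxPoints(rc),.032);print(P.round(4),P.mean(0).round(4))
for i in range(4): d=P[(i+1)%4]-P[i];print(np.linalg.norm(d).round(4),np.degrees(np.arctan2(d[1],d[0])).round(1))
n=lambda a,z:onz(t,[T(*a)],z)[0]
print("stop inner foot",n((428,108),.040),n((440,176),.040))
print("stop outer",n((405,114),.04),n((417,180),.04))
print("beam end",n((714,46),.032),n((728,106),.032))
print("holes",n((391,153),.003),n((734,76),.003))
print("tab top",n((640,62),.076),n((657,116),.076))
print("jaw face",n((601,64),.044),n((618,138),.044))
E
python3 - <<'E'
from h import *
t=r.camera("top");s=r.camera("scene")
crop(t,395,185,50,50,12,"pics/t2.png")
crop(s,210,190,50,50,12,"pics/s2.png")
E
```

```text
[[ 0.5143 -0.0952  0.032 ]
 [ 0.5604 -0.2941  0.032 ]
 [ 0.5161 -0.3034  0.032 ]
 [ 0.4706 -0.1051  0.032 ]] [ 0.5154 -0.1994  0.032 ]
0.2042 -76.9
0.0453 -168.2
0.2035 102.9
0.0449 12.7
stop inner foot [ 0.51395139 -0.09588617  0.04      ] [ 0.4680667  -0.10412391  0.04      ]
stop outer [ 0.50974042 -0.08035787  0.04      ] [ 0.46523751 -0.08864284  0.04      ]
beam end [ 0.55916178 -0.29290327  0.032     ] [ 0.51790476 -0.30199997  0.032     ]
holes [ 0.48559351 -0.07262839  0.003     ] [ 0.54180396 -0.3137159   0.003     ]
tab top [ 0.54236318 -0.23311404  0.076     ] [ 0.50681802 -0.24400858  0.076     ]
jaw face [ 0.54453926 -0.21272115  0.044     ] [ 0.49446679 -0.2238916   0.044     ]
```

View pics/t2.png

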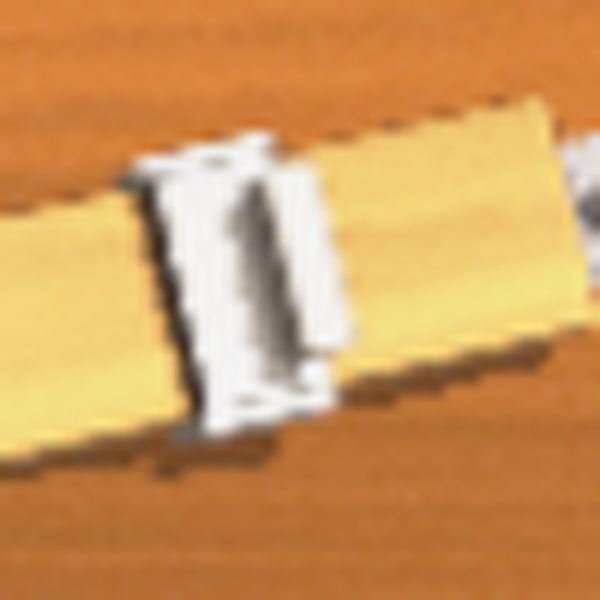

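View pics/s2.png

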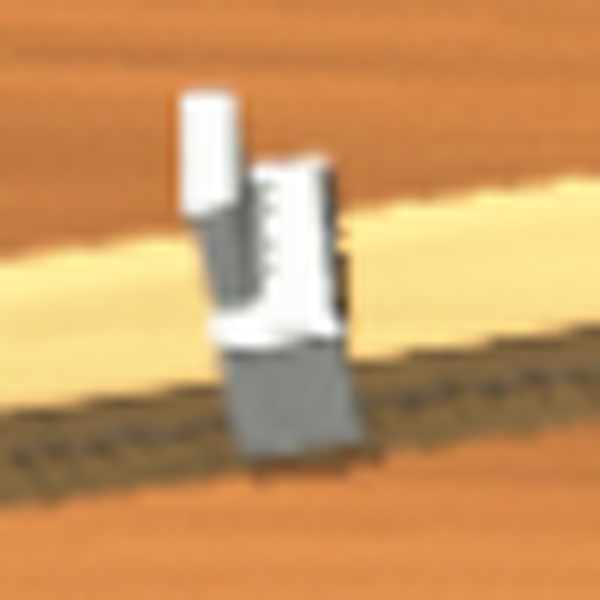

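```bash
cat >> h.py <<'E'
from scipy.spatial.transform import Rotation as R
def pose(p,yaw):  # tool down, tool y at world yaw deg
    a=np.radians(yaw);y=np.array([np.cos(a),np.sin(a),0]);z=np.array([0,0,-1.]);x=np.cross(y,z)
    return np.array(p,float),R.from_matrix(np.c_[x,y,z])
def cur():
    s=r.read_state();return np.array(s["ee_pos"]),R.from_quat(s["eef_rot"])
def yawof(q): y=q.as_matrix()[:,1];return np.degrees(np.arctan2(y[1],y[0]))
def plan(wps,step=.045,ang=8.0,start=None):
    p,q=start or cur(); poses=[]
    for w in wps:
        P,Q=pose(w[:3],w[3]); st=w[4] if len(w)>4 else step
        rv=(q.inv()*Q).as_rotvec()
        n=int(max(1,np.ceil(np.linalg.norm(P-p)/st-1e-6),np.ceil(np.degrees(np.linalg.norm(rv))/ang-1e-6)))
        for i in range(1,n+1): poses.append((p+(P-p)*i/n,q*R.from_rotvec(rv*i/n)))
        p,q=P,Q
    p,q=start or cur()
    for i in range(0,len(poses),5):
        rows=[]
        for P,Q in poses[i:i+5]:
            rows.append([[round(float(x),4) for x in q.inv().apply(P-p)],[round(float(x),3)+0. for x in (q.inv()*Q).as_rotvec()]])
        print(rows); p,q=poses[min(i+4,len(poses)-1)]
def st():
    s=r.read_state();print(round(s["time"],2),np.round(s["ee_pos"],4),"yaw",round(yawof(R.from_quat(s["eef_rot"])),2),"F",np.round(s["ft_force"],1),"w",round(s["width"],4))
E
python3 - <<'E'
from h import *
st()
plan([(0.5,0.2,.17,0),(0.524,-.239,.12,-77)])
E
```

```text
0.4 [0.2767 0.5603 0.1846] yaw 63.71 F [0.6 0.2 0.1] w 0.0871
[[[-0.036, -0.0224, 0.0015], [0.0, 0.0, 0.111]], [[-0.072, -0.0448, 0.0029], [0.0, 0.0, 0.222]], [[-0.1079, -0.0673, 0.0044], [0.0, 0.0, 0.334]], [[-0.1439, -0.0897, 0.0059], [0.0, 0.0, 0.445]], [[-0.1799, -0.1121, 0.0073], [0.0, 0.0, 0.556]]]
[[[-0.0424, -0.0001, 0.0015], [0.0, 0.0, 0.111]], [[-0.0848, -0.0001, 0.0029], [0.0, 0.0, 0.222]], [[-0.1272, -0.0002, 0.0044], [0.0, 0.0, 0.334]], [[-0.1696, -0.0002, 0.0059], [0.0, 0.0, 0.445]], [[-0.212, -0.0003, 0.0073], [0.0, 0.0, 0.556]]]
[[[-0.0439, 0.0024, 0.005], [0.0, 0.0, 0.134]], [[-0.0878, 0.0048, 0.01], [0.0, 0.0, 0.269]], [[-0.1317, 0.0072, 0.015], [0.0, 0.0, 0.403]], [[-0.1756, 0.0096, 0.02], [0.0, 0.0, 0.538]], [[-0.2195, 0.012, 0.025], [0.0, 0.0, 0.672]]]
[[[-0.0329, 0.0292, 0.005], [0.0, 0.0, 0.134]], [[-0.0657, 0.0584, 0.01], [0.0, 0.0, 0.269]], [[-0.0986, 0.0876, 0.015], [0.0, 0.0, 0.403]], [[-0.1314, 0.1168, 0.02], [0.0, 0.0, 0.538]], [[-0.1643, 0.146, 0.025], [0.0, 0.0, 0.672]]]
```

>>> step_arm([
  [[-0.036, -0.022, 0.0015], [0, 0, 0.11]],
  [[-0.072, -0.045, 0.003], [0, 0, 0.22]],
  [[-0.108, -0.067, 0.004], [0, 0, 0.33]],
  [[-0.144, -0.09, 0.006], [0, 0, 0.445]],
  [[-0.18, -0.112, 0.007], [0, 0, 0.555]],
], hand=0, grip_force=20)

```text
time: 0.9
ee_pos: [0.3892, 0.3786, 0.1777]
eef_rot: [0.488, 0.873, 0.0, -0.0]
ft_force: [-0.1, 0.8, 0.6]
width: 0.0546
```

>>> step_arm([
  [[-0.042, 0, 0.0015], [0, 0, 0.11]],
  [[-0.085, 0, 0.003], [0, 0, 0.22]],
  [[-0.127, 0, 0.004], [0, 0, 0.33]],
  [[-0.17, 0, 0.006], [0, 0, 0.445]],
  [[-0.212, 0, 0.007], [0, 0, 0.555]],
])

```text
time: 1.4
ee_pos: [0.5011, 0.1964, 0.1708]
eef_rot: [0.71, 0.704, 0.0, -0.0]
ft_force: [1.0, 0.5, -0.5]
width: 0.0432
```

```bash
python3 - <<'E'
from h import *
st()
plan([(0.524,-.239,.12,-77)])
E
```

```text
1.4 [0.5011 0.1964 0.1708] yaw -0.43 F [ 1.   0.5 -0.5] w 0.0432
[[[-0.0435, 0.0026, 0.0051], [0.0, 0.0, 0.134]], [[-0.0871, 0.0052, 0.0101], [0.0, 0.0, 0.267]], [[-0.1306, 0.0078, 0.0152], [0.0, 0.0, 0.401]], [[-0.1741, 0.0104, 0.0202], [0.0, 0.0, 0.535]], [[-0.2176, 0.013, 0.0253], [0.0, 0.0, 0.668]]]
[[[-0.0325, 0.029, 0.0051], [0.0, 0.0, 0.134]], [[-0.0651, 0.058, 0.0102], [0.0, 0.0, 0.267]], [[-0.0976, 0.087, 0.0152], [0.0, 0.0, 0.401]], [[-0.1302, 0.1161, 0.0203], [0.0, 0.0, 0.535]], [[-0.1627, 0.1451, 0.0254], [0.0, 0.0, 0.668]]]
```

>>> step_arm([
  [[-0.0435, 0.003, 0.005], [0, 0, 0.134]],
  [[-0.087, 0.005, 0.01], [0, 0, 0.267]],
  [[-0.131, 0.008, 0.015], [0, 0, 0.4]],
  [[-0.174, 0.01, 0.02], [0, 0, 0.535]],
  [[-0.2175, 0.013, 0.025], [0, 0, 0.668]],
])

```text
time: 1.9
ee_pos: [0.5124, -0.0228, 0.1458]
eef_rot: [0.903, 0.43, 0.001, -0.0]
ft_force: [0.7, -0.4, -0.3]
width: 0.0433
```

>>> step_arm([
  [[-0.0325, 0.029, 0.005], [0, 0, 0.134]],
  [[-0.065, 0.058, 0.01], [0, 0, 0.267]],
  [[-0.098, 0.087, 0.015], [0, 0, 0.4]],
  [[-0.13, 0.116, 0.02], [0, 0, 0.535]],
  [[-0.163, 0.145, 0.025], [0, 0, 0.668]],
])

```text
time: 2.4
ee_pos: [0.5226, -0.2421, 0.1207]
eef_rot: [0.994, 0.108, 0.001, -0.0]
ft_force: [1.4, -0.1, -0.3]
width: 0.0437
```

```bash
python3 - <<'E'
from h import *
st()
plan([(0.5243,-.2388,.120,-77),(0.5243,-.2388,.051,-77,.03)])
s=r.camera("scene");crop(s,190,130,130,110,6,"pics/s3.png")
E
```

```text
2.4 [ 0.5226 -0.2421  0.1207] yaw -77.55 F [ 1.4 -0.1 -0.3] w 0.0437
[[[0.0023, -0.0029, 0.0007], [-0.001, -0.002, -0.01]], [[0.0023, -0.0029, 0.0237], [-0.001, -0.002, -0.01]], [[0.0022, -0.0029, 0.0467], [-0.001, -0.002, -0.01]], [[0.0022, -0.0029, 0.0697], [-0.001, -0.002, -0.01]]]
```

View pics/s3.png

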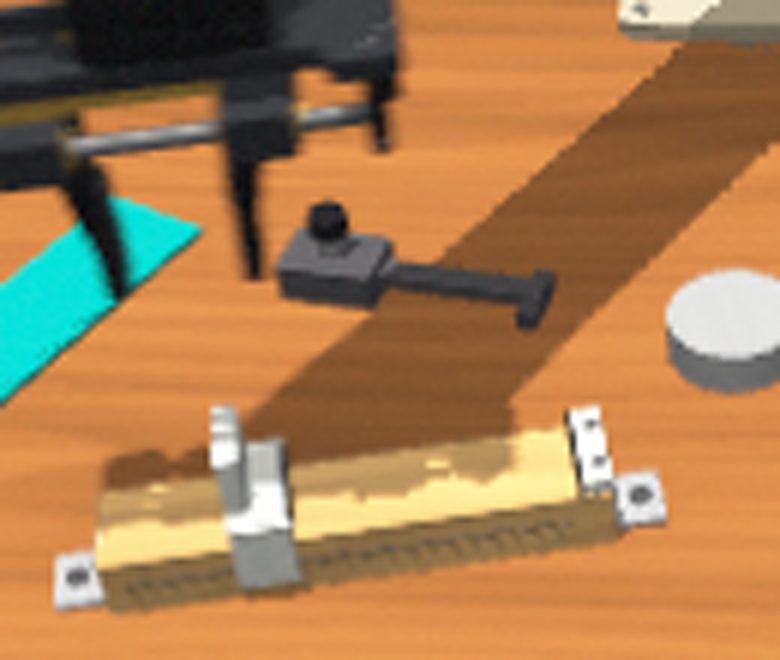

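The crop shows a sliding parallel gripper with its fingers at (120,295) and (250,275), hanging above the tab at (225,450). I'll descend onto the tab and pinch it.

>>> step_arm([
  [[0.002, -0.003, 0.001], [0, 0, -0.01]],
  [[0.002, -0.003, 0.024], [0, 0, -0.01]],
  [[0.002, -0.003, 0.047], [0, 0, -0.01]],
  [[0.002, -0.003, 0.068], [0, 0, -0.01]],
  [[0.002, -0.003, 0.068], [0, 0, -0.01]],
])

```text
time: 2.95
ee_pos: [0.5206, -0.2448, 0.0498]
eef_rot: [0.994, 0.107, -0.002, 0.001]
ft_force: [-0.6, 0.5, 0.6]
width: 0.0435
```

>>> step_arm([
  [[0, 0, 0], [0, 0, 0]],
  [[0, 0, 0], [0, 0, 0]],
  [[0, 0, 0], [0, 0, 0]],
  [[0, 0, 0], [0, 0, 0]],
], hand=1, grip_force=20)

```text
time: 3.35
ee_pos: [0.5211, -0.2449, 0.0506]
eef_rot: [0.994, 0.107, -0.001, 0.001]
ft_force: [-0.5, -0.2, 0.3]
width: 0.0193
```

```bash
python3 - <<'E'
from h import *
st();p,q=cur();u=np.array([-.2250,.9744,0]);print(yawof(q))
plan([tuple(p-u*.044)+(-77,.011)])
E
```

```text
3.35 [ 0.5211 -0.2449  0.0506] yaw -77.71 F [-0.5 -0.2  0.3] w 0.0193
-77.70654047979872
[[[0.0001, 0.0088, 0.0], [0.0, 0.0, -0.002]], [[0.0002, 0.0176, 0.0], [0.0, 0.001, -0.005]], [[0.0003, 0.0264, 0.0], [0.001, 0.001, -0.007]], [[0.0004, 0.0352, 0.0], [0.001, 0.002, -0.01]], [[0.0005, 0.044, 0.0001], [0.001, 0.002, -0.012]]]
```

>>> step_arm([
  [[0, 0, 0], [0, 0, 0]],
  [[0, 0, 0], [0, 0, 0]],
  [[0, 0, 0], [0, 0, 0]],
])

```text
time: 3.65
ee_pos: [0.5212, -0.2449, 0.0507]
eef_rot: [0.994, 0.107, -0.001, 0.001]
ft_force: [0.5, -0.3, -0.4]
width: 0.0017
```

```bash
python3 - <<'E'
from h import *
st();p,q=cur();u=np.array([-.2250,.9744,0]);
t=(p-np.array([.492,-.099,0]));print("along",t@u,"cross",t@[.9744,.225,0])
plan([tuple(p-u*.044)+(-77,.011)])
E
```

```text
3.65 [ 0.5212 -0.2449  0.0507] yaw -77.71 F [ 0.5 -0.3 -0.4] w 0.0017
along -0.14874064520162011 cross -0.004403261351326113
[[[0.0001, 0.0088, 0.0], [0.0, 0.0, -0.002]], [[0.0002, 0.0176, 0.0], [0.0, 0.001, -0.005]], [[0.0003, 0.0264, 0.0], [0.001, 0.001, -0.007]], [[0.0004, 0.0352, 0.0], [0.001, 0.001, -0.01]], [[0.0005, 0.044, 0.0001], [0.001, 0.002, -0.012]]]
```

```bash
python3 - <<'E'
from h import *
s=r.camera("scene");crop(s,190,130,130,110,6,"pics/s4.png")
t=r.camera("top");crop(t,340,150,130,100,6,"pics/t4.png")
st()
E
```

```text
3.75 [ 0.5211 -0.2449  0.0507] yaw -77.71 F [-0.8  0.7  0.4] w 0.0009
```

View pics/s4.png

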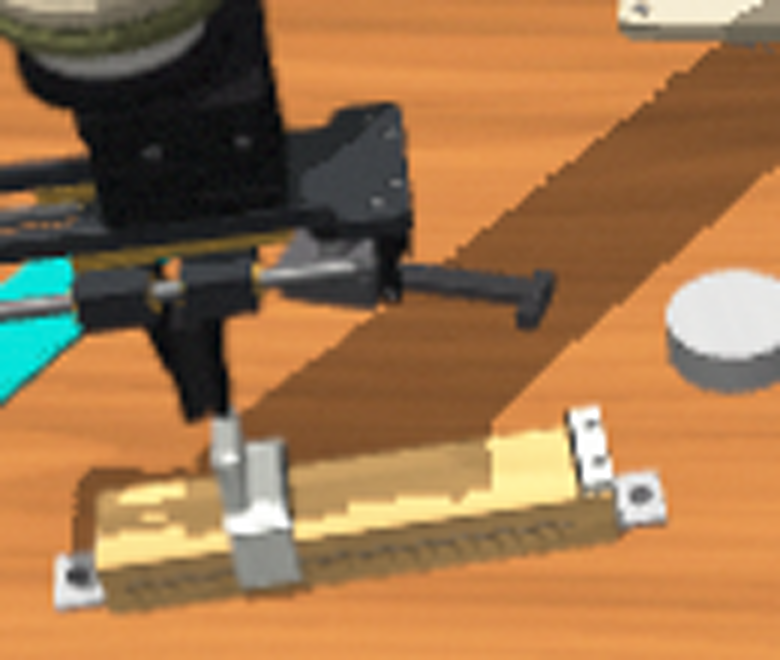

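View pics/t4.png

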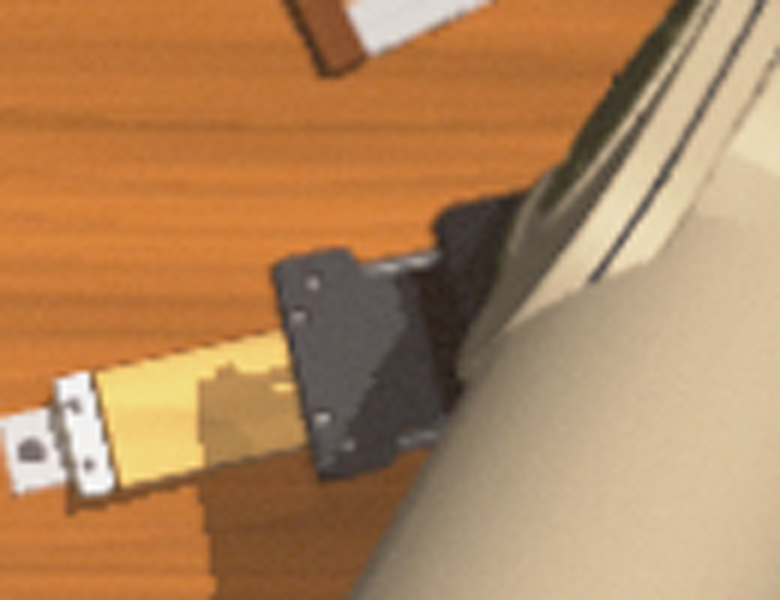

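```bash
python3 - <<'E'
from h import *
s=r.camera("scene");t=r.camera("top")
for P in ([.5211,-.2449,.0507],[.5211,-.2449,.0697],[.5211,-.2449,.085],[.5243,-.2388,.076],[.492,-.099,.032]):
    a=proj(s,[P])[0];print(P,"scene crop",((a-[190,130]+.5)*6-.5).round(0),"full",a.round(1),"top",proj(t,[P])[0].round(1))
# triangulate tab top corners front: scene crop s2 tab top
print(tri(t,[[395+(300+.5)/12-.5,185+(165+.5)/12-.5]],s,[[0,0]])[1])
for nm,a,b in (("tabtop near(+x) ",(300,165),None),):pass
E
```

```text
[0.5211, -0.2449, 0.0507] scene crop [225. 468.] full [227.1 207.6] top [421.  208.5]
[0.5211, -0.2449, 0.0697] scene crop [217. 435.] full [225.8 202.1] top [422.7 207.7]
[0.5211, -0.2449, 0.085] scene crop [210. 408.] full [224.6 197.6] top [424. 207.]
[0.5243, -0.2388, 0.076] scene crop [227. 430.] full [227.4 201.2] top [420.5 205.9]
[0.492, -0.099, 0.032] scene crop [578. 458.] full [285.9 205.9] top [356.6 221.2]
0.35098632641816024
```

```bash
python3 - <<'E'
from h import *
s=r.camera("scene");t=r.camera("top")
p,q=cur();M=q.as_matrix();print(M.round(3))
f=lambda a:((a-[340,150]+.5)*6-.5).round(0)
for l in ((.037,-.095,-.07),(-.037,-.095,-.07),(.037,-.095,-.12),(-.037,-.095,-.12)):
    P=p+M@np.array(l);print(l,"top crop",f(proj(t,[P])[0]),"scene crop",((proj(s,[P])[0]-[190,130]+.5)*6-.5).round(0))
# same measured corners on planes
for z in (.1,.12,.15): print(z,onz(t,[[340+275.5/6-.5,150+260.5/6-.5],[340+320.5/6-.5,150+475.5/6-.5]],z).round(4))
E
```

```text
[[ 0.977  0.213 -0.002]
 [ 0.213 -0.977 -0.002]
 [-0.002  0.001 -1.   ]]
(0.037, -0.095, -0.07) top crop [246. 287.] scene crop [437. 374.]
(-0.037, -0.095, -0.07) top crop [290. 490.] scene crop [425. 258.]
(0.037, -0.095, -0.12) top crop [262. 270.] scene crop [423. 276.]
(-0.037, -0.095, -0.12) top crop [309. 483.] scene crop [411. 161.]
0.1 [[ 0.5497 -0.1573  0.1   ]
 [ 0.4715 -0.1734  0.1   ]]
0.12 [[ 0.5472 -0.1547  0.12  ]
 [ 0.4704 -0.1705  0.12  ]]
0.15 [[ 0.5433 -0.1509  0.15  ]
 [ 0.4688 -0.1663  0.15  ]]
```

```bash
python3 - <<'E'
from h import *
s=r.camera("scene");t=r.camera("top")
P0=np.array([.2766,.56,.184]);y=np.array([.443,.897,0])
for k in (-.0435,0,.0435): print("start tips scene",proj(s,[P0+k*y])[0].round(1))
P=np.array([.5226,-.2421,.1207]);y=pose(P,-77.55)[1].as_matrix()[:,1]
for k in (-.0218,.0218): print("hover tips s3 crop",((proj(s,[P+k*y])[0]-[190,130]+.5)*6-.5).round(0))
E
python3 - <<'E'
import cv2
im=cv2.imread("pics/scene0.png")[30:130,480:620];cv2.imwrite("pics/s0c.png",cv2.resize(im,None,fx=5,fy=5,interpolation=cv2.INTER_CUBIC))
E
```

```text
start tips scene [510.3 112.8]
start tips scene [526.2 116.8]
start tips scene [542.4 120.8]
hover tips s3 crop [255. 339.]
hover tips s3 crop [146. 353.]
```

View pics/s0c.png

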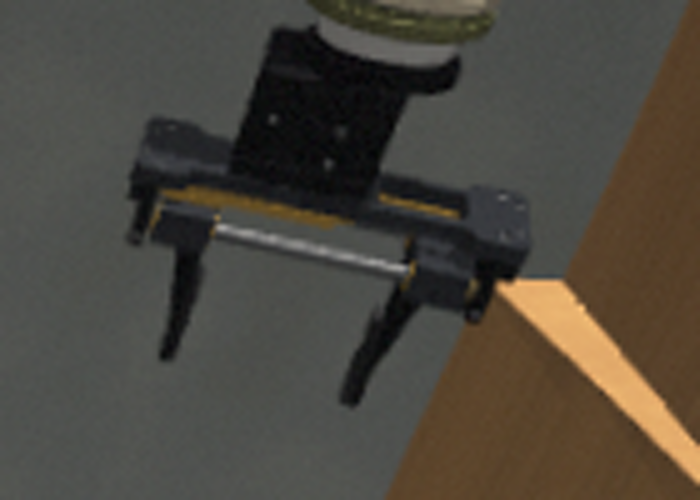

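```bash
python3 - <<'E'
from h import *
s=r.camera("scene")
ob=[((.2766,.56,.184),(531.5,106)),((.5226,-.2421,.1207),(190+187/6-.5,130+285/6-.5)),((.5211,-.2449,.0507),(190+207/6-.5,130+416/6-.5))]
for P,u in ob:
    for d in (.02,.025,.03,.035,.04): print(P,d,(proj(s,[np.array(P)+[0,0,d]])[0]-u).round(1))
E
```

```text
(0.2766, 0.56, 0.184) 0.02 [-2.8  4.4]
(0.2766, 0.56, 0.184) 0.025 [-2.2  2.8]
(0.2766, 0.56, 0.184) 0.03 [-1.5  1.2]
(0.2766, 0.56, 0.184) 0.035 [-0.9 -0.4]
(0.2766, 0.56, 0.184) 0.04 [-0.2 -2. ]
(0.5226, -0.2421, 0.1207) 0.02 [0.8 3.8]
(0.5226, -0.2421, 0.1207) 0.025 [0.4 2.2]
(0.5226, -0.2421, 0.1207) 0.03 [0.  0.6]
(0.5226, -0.2421, 0.1207) 0.035 [-0.4 -1.1]
(0.5226, -0.2421, 0.1207) 0.04 [-0.8 -2.7]
(0.5211, -0.2449, 0.0507) 0.02 [1.7 3. ]
(0.5211, -0.2449, 0.0507) 0.025 [1.3 1.6]
(0.5211, -0.2449, 0.0507) 0.03 [1.  0.1]
(0.5211, -0.2449, 0.0507) 0.035 [ 0.6 -1.4]
(0.5211, -0.2449, 0.0507) 0.04 [ 0.2 -2.9]
```

Both views put the fingertips about 30 mm higher than the reported TCP: the tip in the crop is at (207,416), predicted (225,468). The lateral position agrees. The empty pinch above the tab fits this too. I'll allow for the offset and confirm it by touch.

>>> step_arm([
  [[0.004, -0.005, 0], [0, 0, -0.012]],
  [[0.004, -0.005, 0], [0, 0, -0.012]],
  [[0.004, -0.005, 0], [0, 0, -0.012]],
  [[0.004, -0.005, 0], [0, 0, -0.012]],
  [[0.004, -0.005, 0], [0, 0, -0.012]],
], hand=0)

```text
time: 4.6
ee_pos: [0.5239, -0.2393, 0.0506]
eef_rot: [0.994, 0.113, -0.001, 0.001]
ft_force: [0.4, -0.2, -0.5]
width: 0.0323
```

>>> step_arm([
  [[0, 0, 0.01], [0, 0, 0]],
  [[0, 0, 0.018], [0, 0, 0]],
  [[0, 0, 0.026], [0, 0, 0]],
  [[0, 0, 0.028], [0, 0, 0]],
  [[0, 0, 0.028], [0, 0, 0]],
])

```text
time: 5.1
ee_pos: [0.5234, -0.2393, 0.022]
eef_rot: [0.994, 0.113, -0.001, 0.001]
ft_force: [-0.6, 0.0, 0.3]
width: 0.044
```

```bash
python3 - <<'E'
from h import *
st();p,q=cur();u=np.array([-.2250,.9744,0]);t=(p-np.array([.492,-.099,0]));print("along",t@u,"cross",t@[.9744,.225,0])
s=r.camera("scene");crop(s,190,130,130,110,6,"pics/s5.png")
E
```

```text
5.1 [ 0.5234 -0.2393  0.022 ] yaw -77.04 F [-0.6  0.   0.3] w 0.044
along -0.14376857089337647 cross -0.0009265722304237758
```

View pics/s5.png

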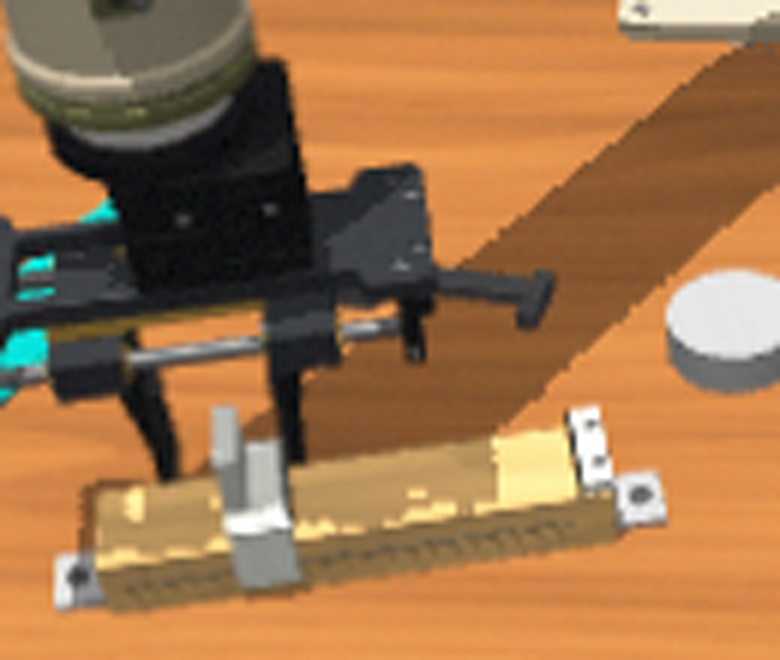

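Fingers now straddle the tab, with tips at crop (165,478) and (292,460). Closing on it.

>>> step_arm([
  [[0, 0, 0], [0, 0, 0]],
  [[0, 0, 0], [0, 0, 0]],
  [[0, 0, 0], [0, 0, 0]],
  [[0, 0, 0], [0, 0, 0]],
  [[0, 0, 0], [0, 0, 0]],
], hand=1, grip_force=20)

```text
time: 5.65
ee_pos: [0.5238, -0.2394, 0.0225]
eef_rot: [0.994, 0.113, -0.001, 0.001]
ft_force: [1.1, -4.3, -0.2]
width: 0.0118
```

>>> step_arm([
  [[0, 0.008, 0], [0, 0, 0]],
  [[0, 0.016, 0], [0, 0, 0]],
  [[0, 0.024, 0], [0, 0, 0]],
  [[0, 0.032, 0], [0, 0, 0]],
  [[0, 0.04, 0], [0, 0, 0]],
])

```text
time: 6.15
ee_pos: [0.5331, -0.2789, 0.0225]
eef_rot: [0.994, 0.113, -0.001, 0.001]
ft_force: [0.0, 5.3, 1.5]
width: 0.0098
```

>>> step_arm([
  [[0, 0.004, 0], [0, 0, 0]],
  [[0, 0.004, 0], [0, 0, 0]],
])

```text
time: 6.35
ee_pos: [0.5344, -0.2844, 0.0226]
eef_rot: [0.994, 0.112, -0.001, 0.002]
ft_force: [2.0, -1.1, -1.2]
width: 0.0098
```

>>> step_arm([
  [[0, 0, 0], [0, 0, 0]],
  [[0, 0, 0], [0, 0, 0]],
  [[0, 0, 0], [0, 0, 0]],
  [[0, 0, -0.04], [0, 0, 0]],
  [[0, 0, -0.08], [0, 0, 0]],
], hand=0)

```text
time: 6.85
ee_pos: [0.5334, -0.2839, 0.1028]
eef_rot: [0.994, 0.112, -0.002, 0.001]
ft_force: [1.3, 0.4, 0.7]
width: 0.0395
```

```bash
python3 - <<'E'
from h import *
st()
# via above, to behind plate end: contact end centre (0.5466,.0287); fingers behind by 0.02+; yaw 16.1
e=np.array([.5466,.0287]);h=np.array([-.277,.961]);b=e-h*.03
print(b)
plan([(0.54,-.15,.13,-40),(b[0],b[1],.05,16.1)])
E
```

```text
6.85 [ 0.5334 -0.2839  0.1028] yaw -77.1 F [1.3 0.4 0.7] w 0.0395
[ 5.5491e-01 -1.3000e-04]
[[[0.0072, -0.0258, -0.0055], [0.0, 0.001, -0.13]], [[0.0145, -0.0516, -0.0111], [0.0, 0.002, -0.259]], [[0.0217, -0.0774, -0.0166], [0.0, 0.003, -0.389]], [[0.0289, -0.1032, -0.0221], [0.001, 0.004, -0.518]], [[0.0362, -0.129, -0.0277], [0.001, 0.005, -0.648]]]
[[[0.0155, -0.0106, 0.01], [0.0, 0.0, -0.122]], [[0.0311, -0.0212, 0.02], [0.0, 0.0, -0.245]], [[0.0466, -0.0318, 0.03], [0.0, 0.0, -0.367]], [[0.0622, -0.0425, 0.04], [0.0, 0.0, -0.49]], [[0.0777, -0.0531, 0.05], [0.0, 0.0, -0.612]]]
[[[0.0188, 0.0002, 0.01], [0.0, 0.0, -0.122]], [[0.0376, 0.0005, 0.02], [0.0, 0.0, -0.245]], [[0.0565, 0.0007, 0.03], [0.0, 0.0, -0.367]]]
```

>>> step_arm([
  [[0.007, -0.026, -0.0055], [0, 0, -0.13]],
  [[0.0145, -0.052, -0.011], [0, 0, -0.26]],
  [[0.022, -0.077, -0.0165], [0, 0, -0.39]],
  [[0.029, -0.103, -0.022], [0, 0, -0.52]],
  [[0.036, -0.129, -0.028], [0, 0, -0.65]],
])

```text
time: 7.35
ee_pos: [0.5396, -0.149, 0.1307]
eef_rot: [0.905, 0.426, -0.002, 0.001]
ft_force: [0.5, -0.5, -0.1]
width: 0.0434
```

>>> step_arm([
  [[0.0155, -0.011, 0.01], [0, 0, -0.122]],
  [[0.031, -0.021, 0.02], [0, 0, -0.245]],
  [[0.047, -0.032, 0.03], [0, 0, -0.367]],
  [[0.062, -0.0425, 0.04], [0, 0, -0.49]],
  [[0.078, -0.053, 0.05], [0, 0, -0.612]],
])

```text
time: 7.85
ee_pos: [0.5482, -0.0547, 0.0801]
eef_rot: [0.733, 0.681, -0.002, 0.0]
ft_force: [0.4, -0.2, 0.2]
width: 0.0436
```

>>> step_arm([
  [[0.019, 0, 0.01], [0, 0, -0.122]],
  [[0.0375, 0, 0.02], [0, 0, -0.245]],
  [[0.0565, 0, 0.03], [0, 0, -0.367]],
  [[0.0565, 0, 0.03], [0, 0, -0.367]],
  [[0.0565, 0, 0.03], [0, 0, -0.367]],
])

```text
time: 8.35
ee_pos: [0.5521, 0.001, 0.05]
eef_rot: [0.597, 0.802, -0.002, -0.0]
ft_force: [-0.3, -0.9, -0.7]
width: 0.0436
```

```bash
python3 - <<'E'
from h import *
st()
plan([(.555,0,.05,16.1)])
s=r.camera("scene");crop(s,190,130,220,110,3.6,"pics/s6.png")
t=r.camera("top");crop(t,230,150,230,110,3.4,"pics/t6.png")
E
```

```text
8.35 [0.5521 0.001  0.05  ] yaw 16.68 F [-0.3 -0.9 -0.7] w 0.0436
[[[-0.0018, 0.0025, -0.0], [-0.004, 0.003, 0.01]]]
```

View pics/s6.png

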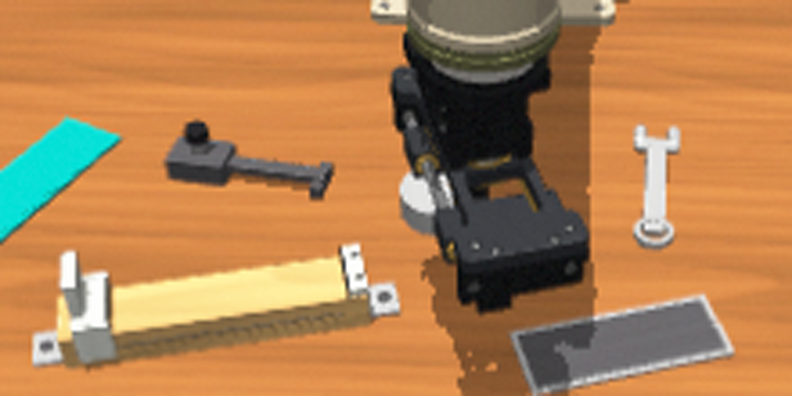

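View pics/t6.png

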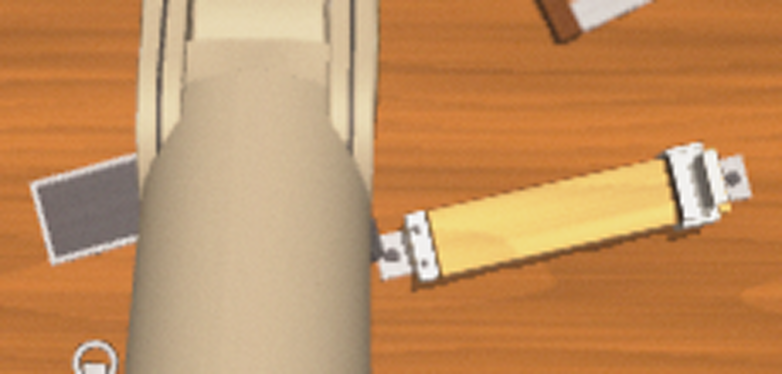

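The holder now shows its jaw slid back (top crop (690,185)), with the plate still in its place. Next I'll go down behind the plate and feel for the bench.

>>> step_arm([
  [[-0.002, 0.0025, 0.02], [0, 0, 0.01]],
  [[-0.002, 0.0025, 0.04], [0, 0, 0.01]],
  [[-0.002, 0.0025, 0.06], [0, 0, 0.01]],
  [[-0.002, 0.0025, 0.072], [0, 0, 0.01]],
  [[-0.002, 0.0025, 0.072], [0, 0, 0.01]],
])

```text
time: 8.95
ee_pos: [0.5543, -0.0023, -0.0226]
eef_rot: [0.602, 0.798, -0.003, -0.0]
ft_force: [-0.9, -0.8, 0.1]
width: 0.0433
```

>>> step_arm([
  [[0, 0, 0.002], [0, 0, 0]],
  [[0, 0, 0.004], [0, 0, 0]],
  [[0, 0, 0.004], [0, 0, 0]],
])

```text
time: 9.25
ee_pos: [0.5547, -0.0023, -0.0261]
eef_rot: [0.602, 0.798, -0.003, -0.0]
ft_force: [-0.5, -0.5, -0.1]
width: 0.0436
```

>>> step_arm([
  [[0, 0, 0.002], [0, 0, 0]],
  [[0, 0, 0.002], [0, 0, 0]],
])

```text
time: 9.45
ee_pos: [0.5548, -0.0023, -0.028]
eef_rot: [0.602, 0.798, -0.003, 0.0]
ft_force: [-0.2, 0.3, -0.7]
width: 0.0437
```

>>> step_arm([
  [[0, 0, 0.002], [0, 0, 0]],
  [[0, 0, 0.002], [0, 0, 0]],
])

```text
time: 9.65
ee_pos: [0.5547, -0.0022, -0.0302]
eef_rot: [0.602, 0.798, -0.003, -0.0]
ft_force: [0.2, -0.8, -0.4]
width: 0.0433
```

>>> step_arm([
  [[0, 0, 0.001], [0, 0, 0]],
  [[0, 0, 0.001], [0, 0, 0]],
])

```text
time: 9.85
ee_pos: [0.5545, -0.0023, -0.0313]
eef_rot: [0.602, 0.798, -0.003, -0.0]
ft_force: [0.3, 0.1, 0.3]
width: 0.0436
```

>>> step_arm([
  [[0, 0, 0.001], [0, 0, 0]],
  [[0, 0, 0.001], [0, 0, 0]],
])

```text
time: 10.05
ee_pos: [0.5545, -0.0022, -0.0324]
eef_rot: [0.602, 0.798, -0.003, -0.0]
ft_force: [0.7, 0.2, -0.2]
width: 0.0439
```

>>> step_arm([
  [[0, 0, 0.001], [0, 0, 0]],
  [[0, 0, 0.001], [0, 0, 0]],
])

```text
time: 10.25
ee_pos: [0.5543, -0.0023, -0.0336]
eef_rot: [0.602, 0.798, -0.003, -0.0]
ft_force: [-0.2, -0.2, 0.5]
width: 0.0438
```

>>> step_arm([
  [[0, 0, 0.001], [0, 0, 0]],
  [[0, 0, 0.001], [0, 0, 0]],
])

```text
time: 10.45
ee_pos: [0.5543, -0.0023, -0.0347]
eef_rot: [0.602, 0.798, -0.003, -0.0]
ft_force: [0.7, -0.4, 0.6]
width: 0.0432
```

```bash
python3 - <<'E'
from h import *
st()
s=r.camera("scene");crop(s,290,160,110,80,7,"pics/s7.png")
p,q=cur()
for k in(-.0218,.0218): print(((proj(s,[p+k*q.as_matrix()[:,1]+[0,0,.034]])[0]-[290,160]+.5)*7).round())
E
```

```text
10.45 [ 0.5543 -0.0023 -0.0347] yaw 15.92 F [ 0.7 -0.4  0.6] w 0.0432
[215. 470.]
[245. 558.]
```

View pics/s7.png

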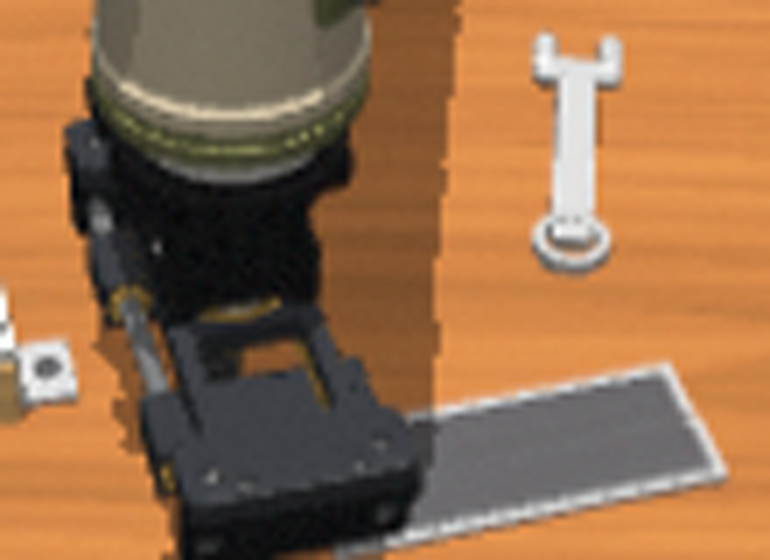

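>>> step_arm([
  [[0, 0, 0.0015], [0, 0, 0]],
  [[0, 0, 0.0015], [0, 0, 0]],
])

```text
time: 10.7
ee_pos: [0.5541, -0.0023, -0.0364]
eef_rot: [0.602, 0.798, -0.003, -0.0]
ft_force: [-0.3, 0.4, 0.5]
width: 0.0437
```

>>> step_arm([
  [[0, 0, 0.0015], [0, 0, 0]],
  [[0, 0, 0.0015], [0, 0, 0]],
])

```text
time: 10.9
ee_pos: [0.5544, -0.0023, -0.0372]
eef_rot: [0.602, 0.798, -0.003, -0.0]
ft_force: [-4.1, -0.5, 8.1]
width: 0.0434
```

>>> step_arm([
  [[0, 0, 0.0015], [0, 0, 0]],
  [[0, 0, 0.0015], [0, 0, 0]],
])

```text
time: 11.1
ee_pos: [0.5544, -0.0023, -0.0374]
eef_rot: [0.603, 0.798, -0.003, -0.001]
ft_force: [-8.7, -0.3, 19.2]
width: 0.0438
```

>>> step_arm([
  [[0, 0, -0.002], [0, 0, 0]],
  [[0, 0, -0.002], [0, 0, 0]],
])

```text
time: 11.3
ee_pos: [0.5548, -0.0022, -0.035]
eef_rot: [0.603, 0.798, -0.002, -0.0]
ft_force: [0.6, -0.2, 0.3]
width: 0.0434
```

```bash
python3 - <<'E'
from h import *
st();p,q=cur();z=-.0354
w=[];x,y=.5482,.0191;w.append((x,y,z,16.1,.012));n=15;L=.2015/n;a=16.1
for i in range(n):
    hd=np.radians(106.1-16.1*(i+.5)/n);x+=L*np.cos(hd);y+=L*np.sin(hd);w.append((x,y,z,16.1*(1-(i+1)/n),.02))
print(w[-1]);plan(w)
E
```

```text
11.3 [ 0.5548 -0.0022 -0.035 ] yaw 15.89 F [ 0.6 -0.2  0.3] w 0.0434
(np.float64(0.5200748328155567), np.float64(0.21796162114312198), -0.0354, 0.0, 0.02)
[[[0.0112, -0.0003, 0.0002], [-0.002, 0.001, -0.002]], [[0.0223, -0.0005, 0.0004], [-0.004, 0.002, -0.004]], [[0.0358, -0.0004, 0.0003], [-0.004, 0.002, 0.015]], [[0.0492, -0.0001, 0.0003], [-0.004, 0.002, 0.034]], [[0.0626, 0.0005, 0.0003], [-0.004, 0.002, 0.053]]]
[[[0.0134, 0.0001, 0.0], [0.0, 0.0, 0.019]], [[0.0269, 0.0005, 0.0], [0.0, 0.0, 0.037]], [[0.0403, 0.0011, 0.0], [0.0, 0.0, 0.056]], [[0.0537, 0.002, 0.0], [0.0, 0.0, 0.075]], [[0.0671, 0.0031, 0.0], [0.0, 0.0, 0.094]]]
[[[0.0134, 0.0001, 0.0], [0.0, 0.0, 0.019]], [[0.0269, 0.0005, 0.0], [0.0, 0.0, 0.037]], [[0.0403, 0.0011, 0.0], [0.0, 0.0, 0.056]], [[0.0537, 0.002, 0.0], [0.0, 0.0, 0.075]], [[0.0671, 0.0031, 0.0], [0.0, 0.0, 0.094]]]
[[[0.0134, 0.0001, 0.0], [0.0, 0.0, 0.019]], [[0.0269, 0.0005, 0.0], [0.0, 0.0, 0.037]]]
```

>>> step_arm([
  [[0.011, 0, 0], [0, 0, 0]],
  [[0.022, 0, 0], [0, 0, 0]],
  [[0.036, 0, 0], [0, 0, 0.015]],
  [[0.049, 0, 0], [0, 0, 0.034]],
  [[0.0625, 0.0005, 0], [0, 0, 0.053]],
])

```text
time: 11.8
ee_pos: [0.5375, 0.0592, -0.0354]
eef_rot: [0.624, 0.782, -0.003, -0.0]
ft_force: [-0.1, -2.3, 0.6]
width: 0.0438
```

```bash
python3 - <<'E'
from h import *
st()
t=r.camera("top");cv2.imwrite("pics/t8.png",np.array(t["pixels"])[120:330,150:470])
E
```

```text
11.8 [ 0.5375  0.0592 -0.0354] yaw 12.85 F [-0.1 -2.3  0.6] w 0.0438
```

View pics/t8.png

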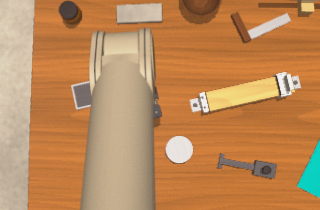

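The plate moves with the fingers at about 2 N, and its far end shows at (82,95). Continuing the push.

>>> step_arm([
  [[0.0134, 0, 0], [0, 0, 0.019]],
  [[0.027, 0.0005, 0], [0, 0, 0.037]],
  [[0.04, 0.001, 0], [0, 0, 0.056]],
  [[0.0535, 0.002, 0], [0, 0, 0.075]],
  [[0.067, 0.003, 0], [0, 0, 0.094]],
])

```text
time: 12.35
ee_pos: [0.5245, 0.1287, -0.0357]
eef_rot: [0.659, 0.752, -0.003, -0.001]
ft_force: [0.5, -2.0, 1.6]
width: 0.0435
```

>>> step_arm([
  [[0.0134, 0, 0], [0, 0, 0.019]],
  [[0.025, 0.0005, 0], [0, 0, 0.037]],
  [[0.035, 0.001, 0], [0, 0, 0.056]],
  [[0.043, 0.002, 0], [0, 0, 0.075]],
  [[0.05, 0.002, 0], [0, 0, 0.085]],
])

```text
time: 12.85
ee_pos: [0.5195, 0.179, -0.036]
eef_rot: [0.69, 0.724, -0.003, -0.001]
ft_force: [0.5, -1.4, 0.7]
width: 0.0433
```

```bash
python3 - <<'E'
from h import *
st()
t=r.camera("top");crop(t,150,120,200,150,4,"pics/t9.png")
s=r.camera("scene");crop(s,330,130,180,130,4.4,"pics/s9.png")
E
```

```text
12.85 [ 0.5195  0.179  -0.036 ] yaw 2.7 F [ 0.5 -1.4  0.7] w 0.0433
```

View pics/t9.png

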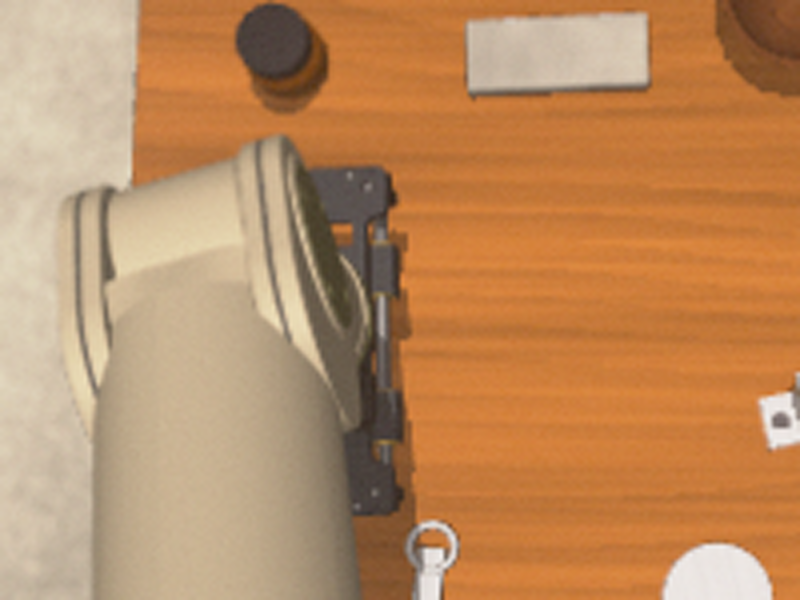

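View pics/s9.png

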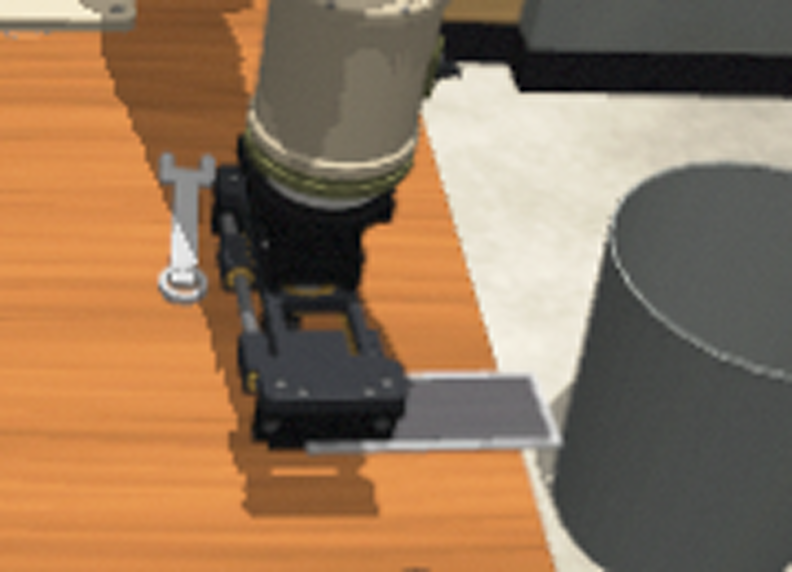

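```bash
python3 - <<'E'
from h import *
s=r.camera("scene")
S=lambda x,y:[330+(x+.5)/4.4-.5,130+(y+.5)/4.4-.5]
P=onz(s,[S(532,374),S(560,444),S(305,450)],.004);print(P.round(4))
print(onz(s,[S(500,375),S(527,455)],0).round(4))
d=P[1]-P[2];print(np.linalg.norm(d),np.degrees(np.arctan2(d[1],d[0])))
st()
E
```

```text
[[0.4863 0.3378 0.004 ]
 [0.5434 0.3414 0.004 ]
 [0.5509 0.1917 0.004 ]]
[[0.4835 0.3197 0.    ]
 [0.5487 0.3218 0.    ]]
0.14989966296797155 92.88382344598169
13.0 [ 0.5196  0.1792 -0.036 ] yaw 2.77 F [-0.3 -0.2  0.8] w 0.0437
```

>>> step_arm([
  [[0.01, 0, -0.0005], [0, 0, 0.012]],
  [[0.02, 0, -0.0005], [0, 0, 0.025]],
  [[0.029, 0, -0.0005], [0, 0, 0.037]],
  [[0.035, 0.001, -0.0005], [0, 0, 0.047]],
  [[0.0385, 0.001, -0.0005], [0, 0, 0.047]],
])

```text
time: 13.5
ee_pos: [0.5187, 0.2187, -0.0356]
eef_rot: [0.706, 0.708, -0.003, -0.001]
ft_force: [-1.0, -2.2, -0.7]
width: 0.0435
```

>>> step_arm([
  [[0, 0, 0], [0, 0, 0]],
  [[-0.02, 0, -0.01], [0, 0, 0]],
  [[-0.03, 0, -0.05], [0, 0, 0]],
  [[-0.03, 0, -0.09], [0, 0, 0]],
  [[-0.03, 0, -0.12], [0, 0, 0]],
], hand=-1)

```text
time: 14.0
ee_pos: [0.5203, 0.1872, 0.0874]
eef_rot: [0.707, 0.707, -0.001, -0.0]
ft_force: [1.0, 0.6, -0.7]
width: 0.0755
```

```bash
python3 - <<'E'
from h import *
st()
s=r.camera("scene");crop(s,330,130,180,130,4.4,"pics/s10.png")
im=np.array(s["pixels"]);hsv=cv2.cvtColor(im,cv2.COLOR_BGR2HSV)
E
```

```text
14.0 [0.5203 0.1872 0.0874] yaw -0.03 F [ 1.   0.6 -0.7] w 0.0755
```

View pics/s10.png

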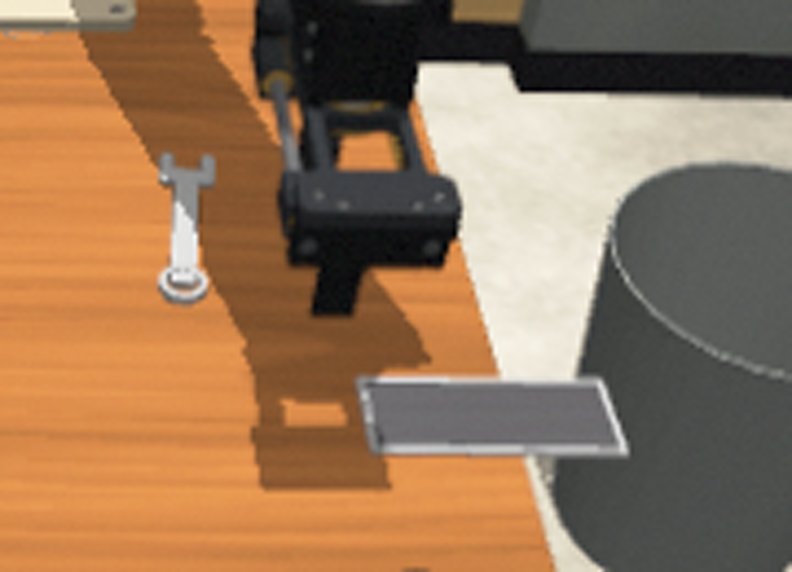

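```bash
python3 - <<'E'
from h import *
s=r.camera("scene")
S=lambda x,y:[330+(x+.5)/4.4-.5,130+(y+.5)/4.4-.5]
P=onz(s,[S(357,378),S(602,378),S(629,455),S(375,453)],.004);print(P.round(4),P.mean(0).round(4))
for a,b in((0,1),(3,2),(0,3),(1,2)):
    d=P[b]-P[a];print(np.linalg.norm(d).round(4),np.degrees(np.arctan2(d[1],d[0])).round(2))
P=np.array([.5203,.1872,.0874+.037]);
print([proj(s,[P+[k,0,0]])[0].round(1) for k in(-.0378,.0378)], S(333,315))
E
```

```text
[[0.4919 0.2303 0.004 ]
 [0.4888 0.3801 0.004 ]
 [0.5513 0.38   0.004 ]
 [0.5524 0.2319 0.004 ]] [0.5211 0.3056 0.004 ]
0.1498 91.2
0.1481 90.44
0.0605 1.45
0.0625 -0.13
[array([400.4, 177.9]), array([404.6, 199. ])] [405.2954545454545, 201.20454545454544]
```

The plate at scene crop (357–629, 378–455) sticks out about 60 mm. Its centre is (0.521, 0.306), squared to within about 1°. Now I'll grasp the overhang across its width.

```bash
python3 - <<'E'
from h import *
st()
plan([(.5205,.341,.04,.8)])
plan([(.5205,.341,-.053,.8,.022)],start=pose((.5205,.341,.04),.8))
E
```

```text
14.1 [0.5223 0.1886 0.0895] yaw 0.01 F [1.1 0.1 0.4] w 0.0823
[[[0.0381, -0.0005, 0.0124], [0.001, 0.0, -0.003]], [[0.0762, -0.0009, 0.0249], [0.001, -0.001, -0.007]], [[0.1142, -0.0014, 0.0373], [0.002, -0.001, -0.01]], [[0.1523, -0.0019, 0.0497], [0.002, -0.002, -0.014]]]
[[[0.0, 0.0, 0.0186], [0.0, 0.0, 0.0]], [[0.0, 0.0, 0.0372], [0.0, 0.0, 0.0]], [[0.0, 0.0, 0.0558], [0.0, 0.0, 0.0]], [[0.0, 0.0, 0.0744], [0.0, 0.0, 0.0]], [[0.0, 0.0, 0.093], [0.0, 0.0, 0.0]]]
```

>>> step_arm([
  [[0.038, 0, 0.012], [0, 0, -0.003]],
  [[0.076, -0.001, 0.025], [0, 0, -0.007]],
  [[0.114, -0.0015, 0.037], [0, 0, -0.01]],
  [[0.152, -0.002, 0.05], [0, 0, -0.014]],
  [[0.152, -0.002, 0.05], [0, 0, -0.014]],
])

```text
time: 14.6
ee_pos: [0.5174, 0.3454, 0.0371]
eef_rot: [0.7, 0.714, 0.0, -0.001]
ft_force: [-0.8, -1.1, -0.4]
width: 0.0872
```

>>> step_arm([
  [[0, 0, 0], [0, 0, 0]],
  [[0, 0, 0], [0, 0, 0]],
])

```text
time: 14.8
ee_pos: [0.5173, 0.3444, 0.0368]
eef_rot: [0.7, 0.714, -0.0, -0.001]
ft_force: [0.2, -0.1, -0.6]
width: 0.0868
```

```bash
python3 - <<'E'
from h import *
st()
plan([(.5205,.341,-.053,.8,.022)])
s=r.camera("scene");crop(s,330,130,180,130,4.4,"pics/s11.png")
E
```

```text
14.8 [0.5173 0.3444 0.0368] yaw 1.15 F [ 0.2 -0.1 -0.6] w 0.0868
[[[-0.0007, 0.0007, 0.018], [0.0, 0.0, 0.001]], [[-0.0014, 0.0013, 0.0359], [-0.001, -0.001, 0.002]], [[-0.0021, 0.002, 0.0539], [-0.001, -0.001, 0.004]], [[-0.0029, 0.0026, 0.0718], [-0.001, -0.001, 0.005]], [[-0.0036, 0.0033, 0.0898], [-0.002, -0.001, 0.006]]]
```

View pics/s11.png

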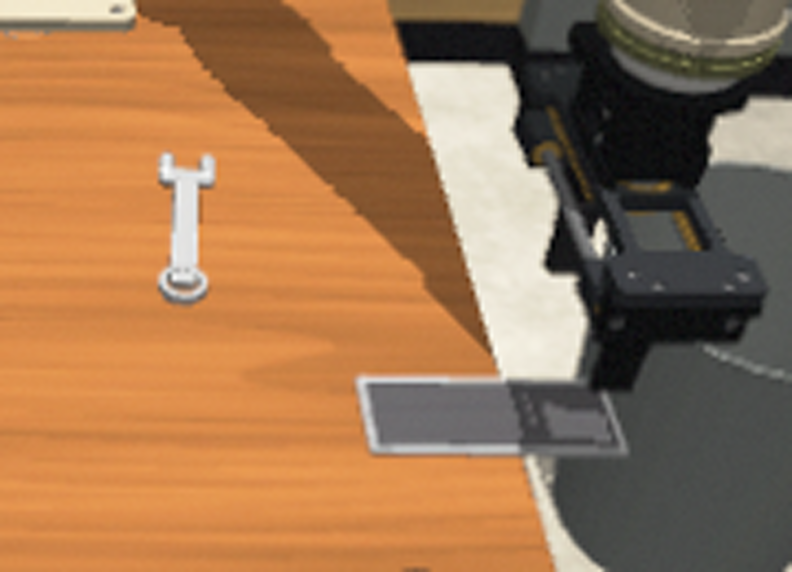

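```bash
python3 - <<'E'
from h import *
s=r.camera("scene")
f=lambda P:((proj(s,[P])[0]-[330,130]+.5)*4.4-.5).round(0)
for dz in(.031,.037):
  for k in(.0434,.053): print(dz,k,f(np.array([.5173+k,.3444,.0368+dz])))
st()
E
```

```text
0.031 0.0434 [601. 389.]
0.031 0.053 [606. 402.]
0.037 0.0434 [604. 381.]
0.037 0.053 [609. 394.]
14.9 [0.5179 0.344  0.0374] yaw 1.09 F [ 0.1 -0.1  0.3] w 0.0869
```

>>> step_arm([
  [[-0.001, 0.001, 0.018], [0, 0, 0]],
  [[-0.002, 0.001, 0.036], [0, 0, 0]],
  [[-0.003, 0.002, 0.054], [0, 0, 0]],
  [[-0.004, 0.0025, 0.072], [0, 0, 0]],
  [[-0.004, 0.003, 0.09], [0, 0, 0]],
])

```text
time: 15.4
ee_pos: [0.5218, 0.339, -0.0527]
eef_rot: [0.701, 0.713, 0.001, -0.001]
ft_force: [-0.7, 0.6, 0.0]
width: 0.087
```

>>> step_arm([
  [[0, 0, 0], [0, 0, 0]],
  [[0, 0, 0], [0, 0, 0]],
  [[0, 0, 0], [0, 0, 0]],
  [[0, 0, 0], [0, 0, 0]],
  [[0, 0, 0], [0, 0, 0]],
], hand=1, grip_force=50)

```text
time: 15.9
ee_pos: [0.5221, 0.3396, -0.0517]
eef_rot: [0.701, 0.713, 0.001, -0.001]
ft_force: [-1.5, 1.0, 3.7]
width: 0.0588
```

```bash
python3 - <<'E'
from h import *
st()
s=r.camera("scene");crop(s,330,130,180,130,4.4,"pics/s12.png")
E
```

```text
15.9 [ 0.5221  0.3396 -0.0517] yaw 1.0 F [-1.5  1.   3.7] w 0.0588
```

View pics/s12.png

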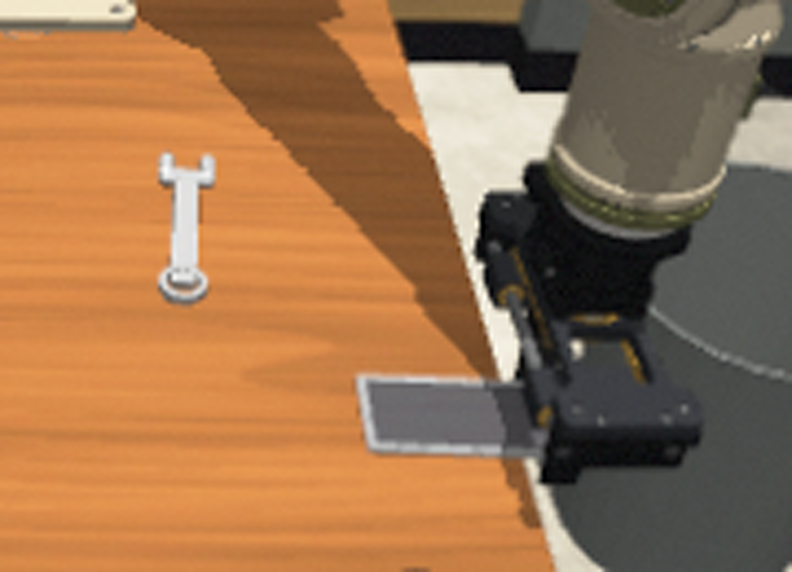

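The fingers stopped at 59 mm on the plate, with a finger at crop (560,480) just beyond the bench edge. Lifting gently.

>>> step_arm([
  [[0, 0, 0], [0, 0, 0]],
  [[0, 0, -0.005], [0, 0, 0]],
  [[0, 0, -0.012], [0, 0, 0]],
  [[0, 0, -0.022], [0, 0, 0]],
  [[0, 0, -0.03], [0, 0, 0]],
], grip_force=60)

```text
time: 16.45
ee_pos: [0.5224, 0.3397, -0.0206]
eef_rot: [0.701, 0.713, 0.002, -0.001]
ft_force: [0.4, -0.5, -1.8]
width: 0.0583
```

```bash
python3 - <<'E'
from h import *
st()
s=r.camera("scene");crop(s,330,130,180,130,4.4,"pics/s13.png")
E
```

```text
16.45 [ 0.5224  0.3397 -0.0206] yaw 1.0 F [ 0.4 -0.5 -1.8] w 0.0583
```

View pics/s13.png

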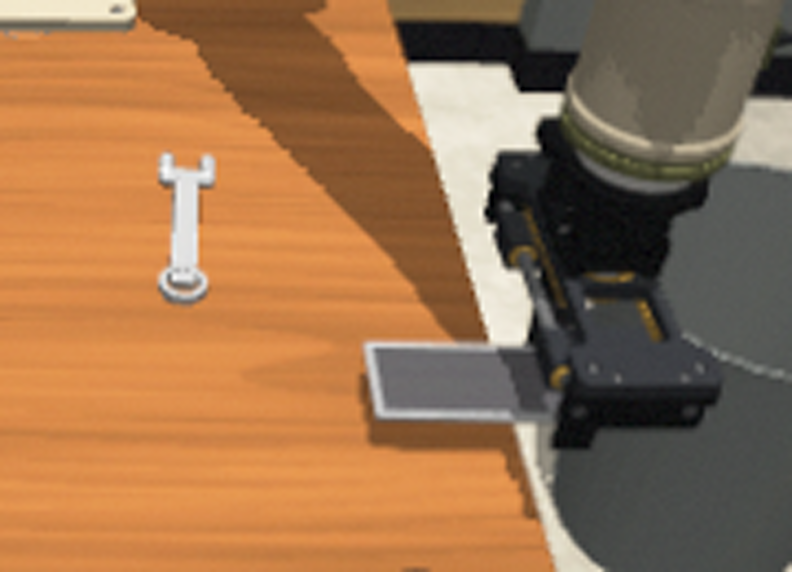

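```bash
python3 - <<'E'
from h import *
s=r.camera("scene")
f=lambda P:((proj(s,[P])[0]-[330,130]+.5)*4.4-.5).round(0)
for z in (.025,.03,.035,.04): print(z,f((.4919,.2303,z)),f((.5524,.2319,z)))
S=lambda x,y:[330+(x+.5)/4.4-.5,130+(y+.5)/4.4-.5]
print(onz(s,[S(366,344),S(378,420)],.035).round(4))
E
```

```text
0.025 [363. 353.] [381. 428.]
0.03 [364. 347.] [383. 422.]
0.035 [365. 341.] [384. 416.]
0.04 [367. 335.] [386. 410.]
[[0.4944 0.2303 0.035 ]
 [0.5556 0.2278 0.035 ]]
```

```bash
python3 - <<'E'
from h import *
plan([(.5224,.3397,.02,1,.02),(.52,.28,.065,2,.03),(.515,.1,.065,5,.036),(.5019,-.08,.065,13,.036),(.5019,-.1419,.065,13,.025)])
E
```

```text
[[[-0.0001, -0.0003, -0.02], [0.002, -0.002, 0.0]], [[-0.0002, -0.0006, -0.04], [0.003, -0.005, 0.0]], [[-0.02, -0.0017, -0.0551], [0.003, -0.005, -0.006]], [[-0.0399, -0.0028, -0.0702], [0.003, -0.005, -0.012]], [[-0.0597, -0.0039, -0.0853], [0.003, -0.005, -0.018]]]
[[[-0.03, -0.0019, 0.0], [0.0, 0.0, -0.009]], [[-0.0599, -0.0038, 0.0], [0.0, 0.0, -0.017]], [[-0.0899, -0.0056, 0.0], [0.0, 0.0, -0.026]], [[-0.1198, -0.0075, 0.0], [0.0, 0.0, -0.035]], [[-0.1498, -0.0094, 0.0], [0.0, 0.0, -0.044]]]
[[[-0.0298, -0.0032, 0.0], [0.0, 0.0, -0.009]], [[-0.0596, -0.0077, 0.0], [0.0, 0.0, -0.032]], [[-0.0893, -0.0122, 0.0], [0.0, 0.0, -0.055]], [[-0.1191, -0.0168, 0.0], [0.0, 0.0, -0.079]], [[-0.1488, -0.0213, 0.0], [0.0, 0.0, -0.102]]]
[[[-0.0291, -0.0075, 0.0], [0.0, 0.0, -0.023]], [[-0.0582, -0.0151, 0.0], [0.0, 0.0, -0.047]], [[-0.0785, -0.0188, 0.0], [0.0, 0.0, -0.047]], [[-0.0988, -0.0225, 0.0], [0.0, 0.0, -0.047]], [[-0.1191, -0.0262, 0.0], [0.0, 0.0, -0.047]]]
```

>>> step_arm([
  [[0, 0, -0.02], [0, 0, 0]],
  [[0, -0.0005, -0.04], [0, 0, 0]],
  [[-0.02, -0.002, -0.055], [0, 0, -0.006]],
  [[-0.04, -0.003, -0.07], [0, 0, -0.012]],
  [[-0.06, -0.004, -0.085], [0, 0, -0.018]],
])

```text
time: 17.05
ee_pos: [0.5196, 0.2789, 0.0652]
eef_rot: [0.694, 0.72, 0.003, -0.001]
ft_force: [1.2, 0.1, -3.3]
width: 0.0584
```

>>> step_arm([
  [[-0.03, -0.002, 0], [0, 0, -0.009]],
  [[-0.06, -0.004, 0], [0, 0, -0.017]],
  [[-0.09, -0.006, 0], [0, 0, -0.026]],
  [[-0.12, -0.0075, 0], [0, 0, -0.035]],
  [[-0.15, -0.0095, 0], [0, 0, -0.044]],
])

```text
time: 17.55
ee_pos: [0.5153, 0.1274, 0.0645]
eef_rot: [0.678, 0.735, 0.003, -0.0]
ft_force: [0.5, -0.3, -1.9]
width: 0.0584
```

>>> step_arm([
  [[-0.03, -0.003, 0], [0, 0, -0.009]],
  [[-0.06, -0.008, 0], [0, 0, -0.032]],
  [[-0.09, -0.012, 0], [0, 0, -0.055]],
  [[-0.119, -0.017, 0], [0, 0, -0.079]],
  [[-0.149, -0.021, 0], [0, 0, -0.102]],
])

```text
time: 18.05
ee_pos: [0.5059, -0.0239, 0.0639]
eef_rot: [0.639, 0.769, 0.003, -0.0]
ft_force: [-0.0, -0.6, -2.0]
width: 0.0581
```

```bash
python3 - <<'E'
from h import *
st()
plan([(.5019,-.1419,.065,13,.03)])
E
```

```text
18.05 [ 0.5059 -0.0239  0.0639] yaw 10.5 F [-0.  -0.6 -2. ] w 0.0581
[[[-0.0288, -0.0064, -0.0004], [0.001, -0.001, -0.011]], [[-0.0577, -0.0127, -0.0009], [0.002, -0.002, -0.022]], [[-0.0865, -0.0191, -0.0013], [0.003, -0.003, -0.033]], [[-0.1153, -0.0255, -0.0017], [0.004, -0.004, -0.044]]]
```

>>> step_arm([
  [[-0.029, -0.0065, 0], [0, 0, -0.011]],
  [[-0.058, -0.013, -0.001], [0.002, -0.002, -0.022]],
  [[-0.0865, -0.019, -0.001], [0.003, -0.003, -0.033]],
  [[-0.115, -0.0255, -0.002], [0.004, -0.004, -0.044]],
  [[-0.115, -0.0255, -0.002], [0.004, -0.004, -0.044]],
])

```text
time: 18.55
ee_pos: [0.501, -0.1462, 0.0656]
eef_rot: [0.624, 0.781, -0.001, 0.001]
ft_force: [0.3, 0.1, -2.3]
width: 0.0583
```

>>> step_arm([
  [[0, 0, 0], [0, 0, 0]],
  [[0, 0, 0], [0, 0, 0]],
])

```text
time: 18.75
ee_pos: [0.5009, -0.1458, 0.0655]
eef_rot: [0.624, 0.781, -0.001, 0.0]
ft_force: [-0.5, -0.3, -2.3]
width: 0.0584
```

```bash
python3 - <<'E'
from h import *
st()
s=r.camera("scene");crop(s,190,120,130,110,6,"pics/s14.png")
t=r.camera("top");crop(t,330,160,130,90,6,"pics/t14.png")
E
```

```text
18.75 [ 0.5009 -0.1458  0.0655] yaw 12.71 F [-0.5 -0.3 -2.3] w 0.0584
```

View pics/s14.png

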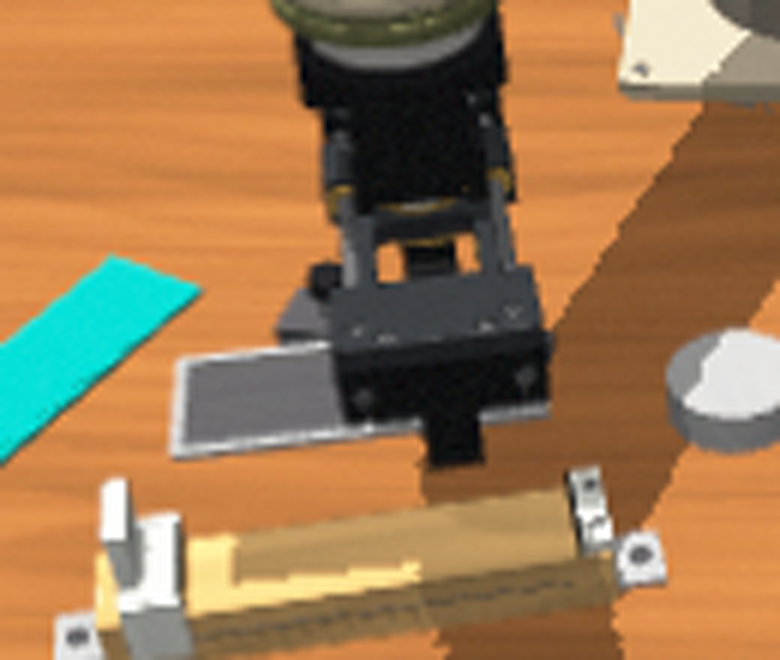

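View pics/t14.png

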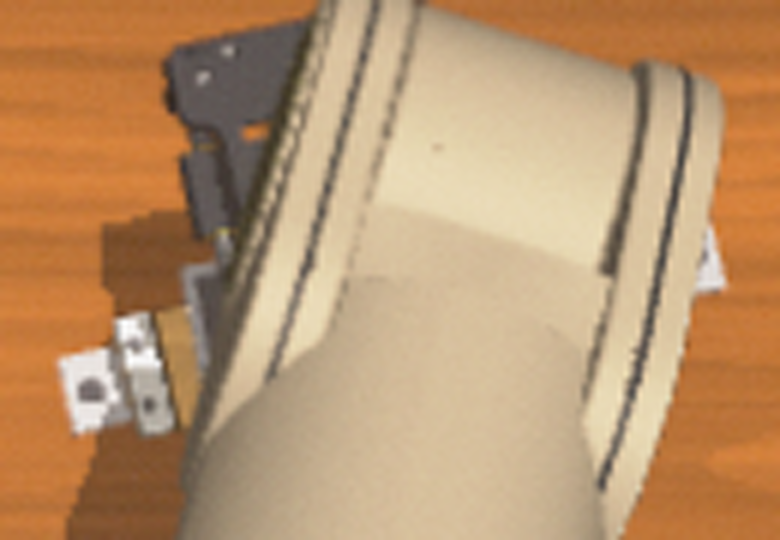

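```bash
python3 - <<'E'
from h import *
s=r.camera("scene");t=r.camera("top")
S=lambda x,y:[190+(x+.5)/6-.5,120+(y+.5)/6-.5]
T=lambda x,y:[330+(x+.5)/6-.5,160+(y+.5)/6-.5]
a,e=tri(t,[T(184,270)],s,[S(549,407)]);print("corner +x+y",a.round(4),e.round(4))
u=np.array([-.2250,.9744,0]);v=np.array([.9744,.225,0]);st0=np.array([.492,-.099,.032])
print("along,cross",(a-st0)@u,(a-st0)@v)
for z in (.110,.115,.12): 
    P=onz(s,[S(549,407),S(172,458),S(182,357)],z);d=P[0]-P[1];w=P[2]-P[1];print(z,P.round(4).tolist(),np.linalg.norm(d).round(4),np.degrees(np.arctan2(d[1],d[0])).round(2),np.linalg.norm(w).round(4))
    print([(((p-st0)@u).round(4),((p-st0)@v).round(4)) for p in P])
st()
E
```

```text
corner +x+y [ 0.5214 -0.101   0.1216] 0.0008
along,cross -0.008564632317753703 0.028182931916347475
0.11 [[0.5081, -0.1037, 0.11], [0.5423, -0.2512, 0.11], [0.4797, -0.2617, 0.11]] 0.1514 103.03 0.0634
[(np.float64(-0.0082), np.float64(0.0147)), (np.float64(-0.1596), np.float64(0.0147)), (np.float64(-0.1557), np.float64(-0.0486))]
0.115 [[0.5138, -0.1027, 0.115], [0.5477, -0.2489, 0.115], [0.4857, -0.2593, 0.115]] 0.1501 103.03 0.0629
[(np.float64(-0.0085), np.float64(0.0205)), (np.float64(-0.1586), np.float64(0.0205)), (np.float64(-0.1548), np.float64(-0.0422))]
0.12 [[0.5196, -0.1017, 0.12], [0.5531, -0.2467, 0.12], [0.4916, -0.257, 0.12]] 0.1488 103.03 0.0623
[(np.float64(-0.0088), np.float64(0.0262)), (np.float64(-0.1577), np.float64(0.0263)), (np.float64(-0.1539), np.float64(-0.0359))]
18.95 [ 0.5012 -0.1453  0.0655] yaw 12.79 F [ 0.9 -0.6 -2.5] w 0.0583
```

Over the holder, the plate's end corner is at top crop (184,270) / scene crop (549,407). That is 8.5 mm short of the stop and parallel to the beam, with about 9 mm spare at the jaw. Lowering.

>>> step_arm([
  [[0, 0.0015, 0.02], [0, 0, 0]],
  [[0, 0.0015, 0.04], [0, 0, 0]],
  [[0, 0.0015, 0.06], [0, 0, 0]],
  [[0, 0.0015, 0.074], [0, 0, 0]],
  [[0, 0.0015, 0.077], [0, 0, 0]],
])

```text
time: 19.45
ee_pos: [0.5016, -0.1445, -0.0129]
eef_rot: [0.624, 0.782, -0.001, -0.001]
ft_force: [-0.5, 0.5, -1.7]
width: 0.0582
```

>>> step_arm([
  [[0, 0, 0.001], [0, 0, 0]],
  [[0, 0, 0.002], [0, 0, 0]],
  [[0, 0, 0.002], [0, 0, 0]],
])

```text
time: 19.75
ee_pos: [0.5021, -0.1445, -0.0143]
eef_rot: [0.624, 0.782, -0.001, -0.0]
ft_force: [1.1, -1.1, -1.2]
width: 0.0581
```

```bash
python3 - <<'E'
from h import *
st()
s=r.camera("scene");crop(s,190,140,130,110,6,"pics/s15.png")
E
```

```text
19.75 [ 0.5021 -0.1445 -0.0143] yaw 12.83 F [ 1.1 -1.1 -1.2] w 0.0581
```

View pics/s15.png

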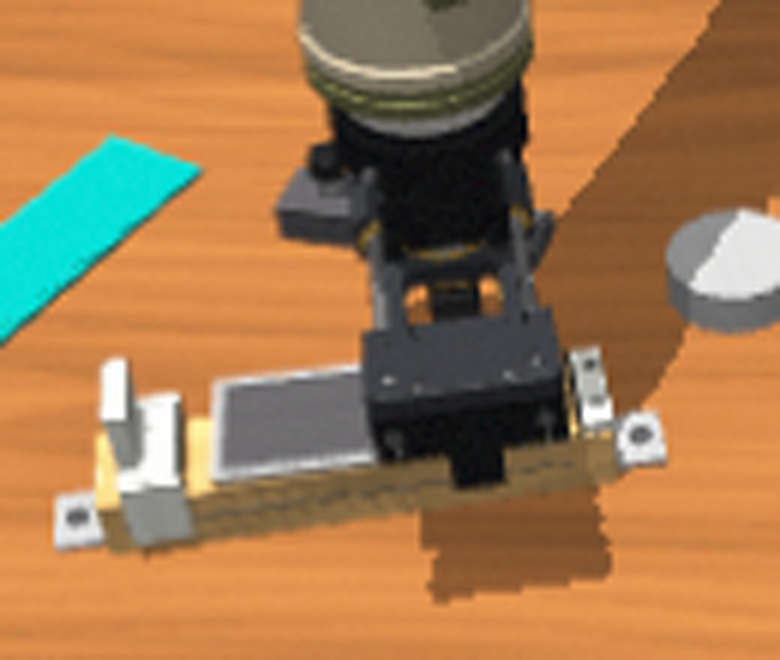

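The plate sits between jaw and stop, just above the beam. I'll lower it by feel.

>>> step_arm([
  [[0, 0, 0.0015], [0, 0, 0]],
  [[0, 0, 0.0015], [0, 0, 0]],
])

```text
time: 20.0
ee_pos: [0.5023, -0.1445, -0.0156]
eef_rot: [0.624, 0.782, -0.001, 0.0]
ft_force: [-0.4, -0.6, -2.4]
width: 0.0582
```

>>> step_arm([
  [[0, 0, 0.0015], [0, 0, 0]],
  [[0, 0, 0.0015], [0, 0, 0]],
])

```text
time: 20.2
ee_pos: [0.5023, -0.1445, -0.0172]
eef_rot: [0.624, 0.782, -0.001, 0.0]
ft_force: [-0.5, -0.4, -2.7]
width: 0.058
```

>>> step_arm([
  [[0, 0, 0.0015], [0, 0, 0]],
  [[0, 0, 0.0015], [0, 0, 0]],
])

```text
time: 20.4
ee_pos: [0.5022, -0.1445, -0.0189]
eef_rot: [0.624, 0.782, -0.001, -0.0]
ft_force: [0.8, 0.7, -2.1]
width: 0.0585
```

>>> step_arm([
  [[0, 0, 0.001], [0, 0, 0]],
  [[0, 0, 0.001], [0, 0, 0]],
])

```text
time: 20.6
ee_pos: [0.5023, -0.1445, -0.0196]
eef_rot: [0.624, 0.782, -0.001, -0.0]
ft_force: [-2.3, -0.3, 3.0]
width: 0.0583
```

>>> step_arm([
  [[0, 0, 0.001], [0, 0, 0]],
  [[0, 0, 0.001], [0, 0, 0]],
])

```text
time: 20.8
ee_pos: [0.5023, -0.1445, -0.0197]
eef_rot: [0.624, 0.782, -0.0, -0.0]
ft_force: [-6.5, 2.6, 14.0]
width: 0.0585
```

>>> step_arm([
  [[0, 0, 0.001], [0, 0, 0]],
  [[0, 0, 0.001], [0, 0, 0]],
])

```text
time: 21.0
ee_pos: [0.5023, -0.1444, -0.0197]
eef_rot: [0.624, 0.782, -0.0, -0.001]
ft_force: [-6.4, 1.7, 15.0]
width: 0.0582
```

Seated on the beam. Now I'll ease off the pressure and slide it towards the stop.

>>> step_arm([
  [[0, 0, -0.0004], [0, 0, 0]],
  [[0.002, 0, -0.0004], [0, 0, 0]],
  [[0.004, 0, -0.0004], [0, 0, 0]],
  [[0.0055, 0, -0.0004], [0, 0, 0]],
  [[0.0055, 0, -0.0004], [0, 0, 0]],
])

```text
time: 21.5
ee_pos: [0.5017, -0.1411, -0.0191]
eef_rot: [0.624, 0.781, -0.001, 0.001]
ft_force: [3.3, -8.2, -4.2]
width: 0.0584
```

>>> step_arm([
  [[0.001, 0, 0], [0, 0, 0]],
  [[0.001, 0, 0], [0, 0, 0]],
])

```text
time: 21.7
ee_pos: [0.5017, -0.1413, -0.0191]
eef_rot: [0.624, 0.781, -0.001, 0.002]
ft_force: [1.7, -6.2, -3.4]
width: 0.0585
```

>>> step_arm([
  [[0.001, 0, 0], [0, 0, 0]],
  [[0.001, 0, 0], [0, 0, 0]],
])

```text
time: 21.9
ee_pos: [0.5017, -0.1415, -0.0192]
eef_rot: [0.625, 0.781, -0.001, 0.003]
ft_force: [1.4, -5.9, -3.1]
width: 0.0585
```

```bash
python3 - <<'E'
from h import *
st()
s=r.camera("scene");crop(s,190,140,130,110,6,"pics/s16.png")
t=r.camera("top");crop(t,330,160,130,90,6,"pics/t16.png")
E
```

```text
21.9 [ 0.5017 -0.1415 -0.0192] yaw 12.7 F [ 1.4 -5.9 -3.1] w 0.0585
```

View pics/s16.png

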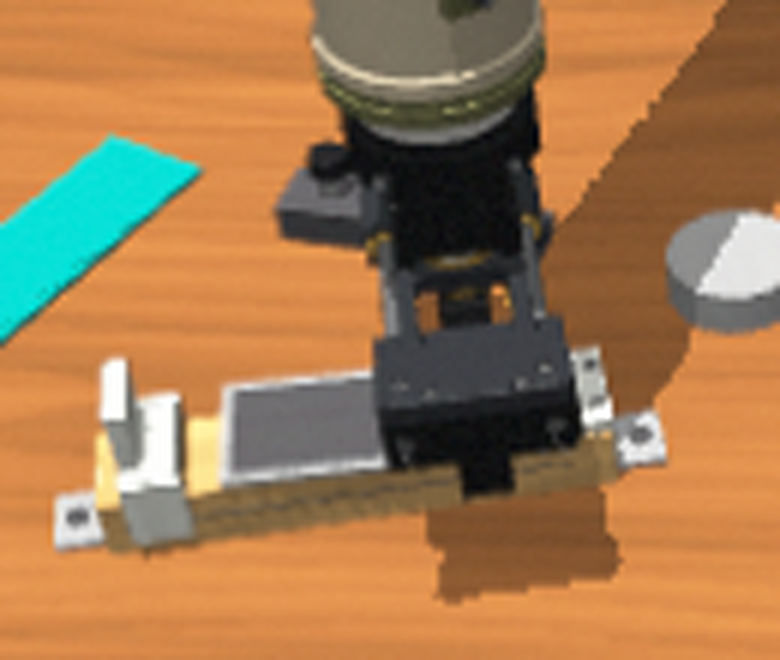

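View pics/t16.png

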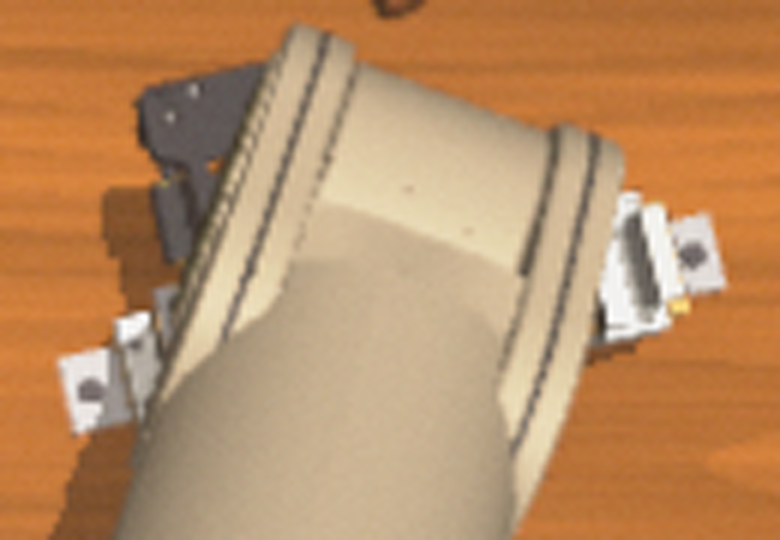

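```bash
python3 - <<'E'
from h import *
s=r.camera("scene")
S=lambda x,y:[190+(x+.5)/6-.5,140+(y+.5)/6-.5]
u=np.array([-.2250,.9744,0]);v=np.array([.9744,.225,0]);st0=np.array([.492,-.099,.032])
for nm,p,z in (("near-left",(221,481),.036),("far-left",(222,385),.036),("jaw face near top",(181,395),.044),("jaw near bottom",(190,484),.044),("stop inner near top",(588,424),.04),("stop inner far",(570,350),.04)):
    P=onz(s,[S(*p)],z)[0];print(nm,P.round(4),((P-st0)@u).round(4),((P-st0)@v).round(4))
E
```

```text
near-left [ 0.5498 -0.2431  0.036 ] -0.1534 0.0239
far-left [ 0.4919 -0.2552  0.036 ] -0.1522 -0.0353
jaw face near top [ 0.5068 -0.2685  0.044 ] -0.1685 -0.0237
jaw near bottom [ 0.5594 -0.2526  0.044 ] -0.1648 0.0312
stop inner near top [ 0.5161 -0.0917  0.04  ] 0.0017 0.0251
stop inner far [ 0.4701 -0.104   0.04  ] 0.0 -0.0225
```

>>> step_arm([
  [[0, 0, 0], [0, 0, 0]],
  [[0, 0, 0], [0, 0, 0]],
  [[0, 0, 0], [0, 0, 0]],
  [[0, 0, 0], [0, 0, 0]],
], hand=-1)

```text
time: 22.45
ee_pos: [0.5018, -0.141, -0.0191]
eef_rot: [0.624, 0.781, -0.001, 0.003]
ft_force: [0.0, 0.2, 0.3]
width: 0.0823
```

>>> step_arm([
  [[0, 0, -0.01], [0, 0, 0]],
  [[0, 0, -0.04], [0, 0, 0]],
  [[0, 0, -0.08], [0, 0, 0]],
  [[0.03, 0, -0.115], [0, 0, 0]],
  [[0.07, 0, -0.135], [0, 0, 0]],
])

```text
time: 22.95
ee_pos: [0.4871, -0.0733, 0.1191]
eef_rot: [0.626, 0.78, -0.0, 0.004]
ft_force: [0.3, 1.3, 0.4]
width: 0.0869
```

>>> step_arm([
  [[0.045, 0, -0.02], [0, 0, 0]],
  [[0.09, 0, -0.03], [0, 0, 0]],
  [[0.135, 0, -0.03], [0, 0, 0]],
  [[0.18, 0, -0.03], [0, 0, 0]],
  [[0.2, 0, -0.03], [0, 0, 0]],
], hand=0)

```text
time: 23.45
ee_pos: [0.4425, 0.1262, 0.1486]
eef_rot: [0.624, 0.781, 0.001, 0.004]
ft_force: [0.3, 0.1, -1.0]
width: 0.0547
```

```bash
python3 - <<'E'
from h import *
st()
t=r.camera("top");crop(t,330,170,130,80,6,"pics/t17.png")
s=r.camera("scene");crop(s,190,180,130,70,6,"pics/s17.png")
E
```

```text
23.45 [0.4425 0.1262 0.1486] yaw 12.73 F [ 0.3  0.1 -1. ] w 0.0547
```

View pics/t17.png

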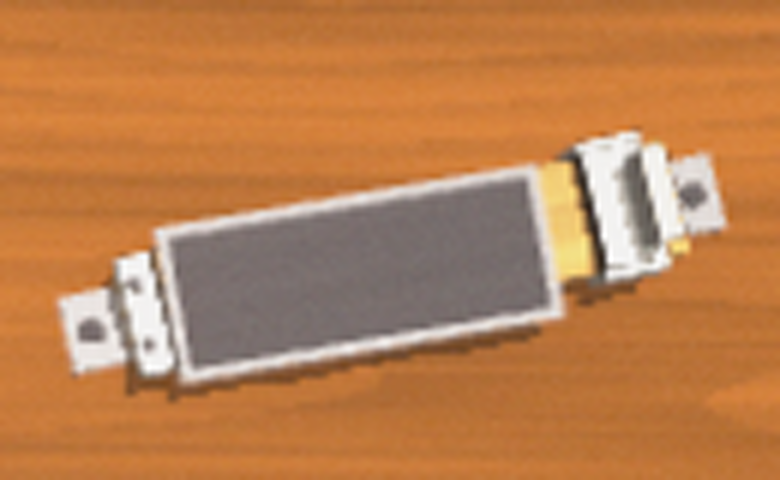

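View pics/s17.png

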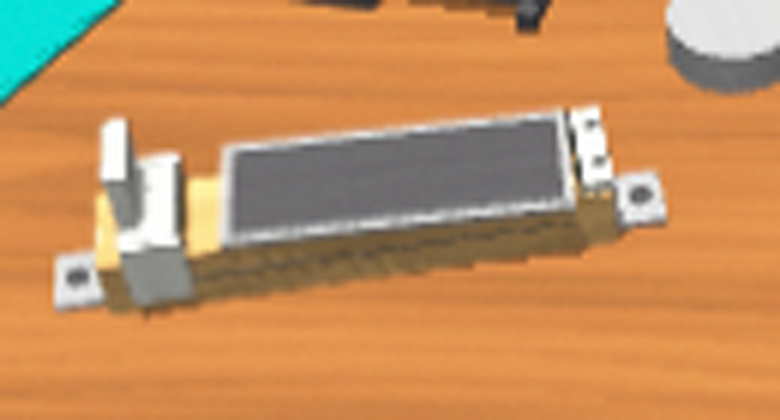

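```bash
cat > meas.py <<'E'
from h import *
t=r.camera("top")
im=np.array(t["pixels"]);hsv=cv2.cvtColor(im,cv2.COLOR_BGR2HSV)
# dark grey face
m=((hsv[...,1]<60)&(hsv[...,2]<150)&(hsv[...,2]>60)).astype(np.uint8)*255
m[:190]=0;m[245:]=0;m[:,:345]=0;m[:,:][:,440:]=0
m=cv2.morphologyEx(m,cv2.MORPH_OPEN,np.ones((3,3)))
cs,_=cv2.findContours(m,cv2.RETR_EXTERNAL,cv2.CHAIN_APPROX_NONE);k=max(cs,key=cv2.contourArea)
rc=cv2.minAreaRect(k);P=onz(t,cv2.boxPoints(rc),.036);c=P.mean(0)
u=np.array([-.2250,.9744,0]);v=np.array([.9744,.225,0]);s0=np.array([.492,-.099,.032])
d=[P[(i+1)%4]-P[i] for i in range(4)];L=max(d,key=np.linalg.norm)
print("plate face centre",c.round(4),"along",((c-s0)@u).round(4),"cross",((c-s0)@v).round(4),"ang",(np.degrees(np.arctan2(L[1],L[0]))%180).round(2),[np.linalg.norm(x).round(4) for x in d])
T=lambda x,y:[330+(x+.5)/6-.5,170+(y+.5)/6-.5]
for nm,p,z in (("hole+",(91,331),.003),("hole-",(693,195),.003)):
    q=onz(t,[T(*p)],z)[0];print(nm,q.round(4),((q-s0)@u).round(4),((q-s0)@v).round(4))
if __name__=="__main__":
  for nm,p,z in (("plate c",(157,231),.036),("plate",(533,167),.036),("plate",(564,314),.036),("plate",(184,383),.036),("jaw face",(577,145),.044),("jaw face",(608,280),.044),("jaw outer",(640,132),.044),("stop",(112,262),.04),("stop",(148,252),.04),("stop",(177,372),.04),("stop",(140,378),.04),("beam by jaw top",(560,163),.032),("beam by jaw bot",(590,278),.032)):
    q=onz(t,[T(*p)],z)[0];print(nm,q.round(4),((q-s0)@u).round(4),((q-s0)@v).round(4))
E
python3 meas.py
```

```text
plate face centre [ 0.5066 -0.1747  0.036 ] along -0.077 cross -0.0028 ang 100.27 [np.float64(0.1401), np.float64(0.05), np.float64(0.1396), np.float64(0.0497)]
hole+ [ 0.4854 -0.0729  0.003 ] 0.027 -0.0006
hole- [ 0.5416 -0.3126  0.003 ] -0.2193 0.0003
plate c [ 0.522  -0.0966  0.036 ] -0.0044 0.0298
plate [ 0.5482 -0.2421  0.036 ] -0.1521 0.0226
plate [ 0.4914 -0.2536  0.036 ] -0.1505 -0.0354
plate [ 0.4637 -0.1072  0.036 ] -0.0016 -0.0294
jaw face [ 0.5559 -0.2577  0.044 ] -0.169 0.0266
jaw face [ 0.504 -0.269  0.044] -0.1684 -0.0266
jaw outer [ 0.5612 -0.2822  0.044 ] -0.1941 0.0262
stop [ 0.5096 -0.0792  0.04  ] 0.0154 0.0216
stop [ 0.5135 -0.0929  0.04  ] 0.0011 0.0223
stop [ 0.4677 -0.1042  0.04  ] 0.0004 -0.0249
stop [ 0.4653 -0.0901  0.04  ] 0.0147 -0.024
beam by jaw top [ 0.5504 -0.2534  0.032 ] -0.1636 0.0221
beam by jaw bot [ 0.5057 -0.2647  0.032 ] -0.1645 -0.0239
```

The plate lies on the beam between jaw and stop (top crop (157–564, 167–383)). It is skewed about 2.7° and its far end sits about 6 mm off the centre line. I'll regrip it at mid-length to square and centre it before closing the jaw.

```bash
python3 - <<'E'
from h import *
st()
plan([(.48,-.06,.12,13),(.5093,-.174,.06,13)])
E
```

```text
23.6 [0.4435 0.123  0.1483] yaw 12.62 F [ 0.9 -0.6 -0.3] w 0.0467
[[[-0.0373, -0.0009, 0.0059], [0.001, 0.001, -0.001]], [[-0.0745, -0.0018, 0.0118], [0.002, 0.003, -0.003]], [[-0.1118, -0.0027, 0.0177], [0.003, 0.004, -0.004]], [[-0.1491, -0.0036, 0.0237], [0.005, 0.006, -0.005]], [[-0.1864, -0.0045, 0.0296], [0.006, 0.007, -0.007]]]
[[[-0.0392, 0.001, 0.02], [0.0, 0.0, 0.0]], [[-0.0784, 0.0019, 0.04], [0.0, 0.0, 0.0]], [[-0.1177, 0.0029, 0.06], [0.0, 0.0, 0.0]]]
```

>>> step_arm([
  [[-0.037, -0.001, 0.006], [0, 0, 0]],
  [[-0.0745, -0.002, 0.012], [0.002, 0.003, -0.003]],
  [[-0.112, -0.003, 0.018], [0.003, 0.004, -0.004]],
  [[-0.149, -0.0035, 0.024], [0.005, 0.006, -0.005]],
  [[-0.186, -0.0045, 0.03], [0.006, 0.007, -0.007]],
], hand=-1)

```text
time: 24.1
ee_pos: [0.48, -0.063, 0.12]
eef_rot: [0.623, 0.782, 0.0, 0.0]
ft_force: [0.8, -0.4, -0.4]
width: 0.0785
```

>>> step_arm([
  [[-0.039, 0.001, 0.02], [0, 0, 0]],
  [[-0.078, 0.002, 0.04], [0, 0, 0]],
  [[-0.115, 0.003, 0.06], [0, 0, 0]],
  [[-0.115, 0.003, 0.06], [0, 0, 0]],
  [[-0.115, 0.003, 0.06], [0, 0, 0]],
])

```text
time: 24.6
ee_pos: [0.5076, -0.1766, 0.06]
eef_rot: [0.625, 0.781, -0.001, 0.0]
ft_force: [0.4, 0.4, 0.1]
width: 0.087
```

```bash
python3 - <<'E'
from h import *
st()
plan([(.5093,-.174,-.019,13,.02)])
E
```

```text
24.6 [ 0.5076 -0.1766  0.06  ] yaw 12.67 F [0.4 0.4 0.1] w 0.087
[[[0.0006, 0.0006, 0.0197], [0.0, 0.0, -0.001]], [[0.0011, 0.0012, 0.0395], [0.0, 0.0, -0.003]], [[0.0017, 0.0018, 0.0592], [-0.001, 0.001, -0.004]], [[0.0022, 0.0023, 0.079], [-0.001, 0.001, -0.006]]]
```

>>> step_arm([
  [[0.0005, 0.0005, 0.02], [0, 0, -0.001]],
  [[0.001, 0.001, 0.04], [0, 0, -0.003]],
  [[0.0015, 0.002, 0.06], [0, 0, -0.004]],
  [[0.002, 0.0023, 0.079], [0, 0, -0.006]],
  [[0.002, 0.0023, 0.079], [0, 0, -0.006]],
])

```text
time: 25.1
ee_pos: [0.5082, -0.1729, -0.0201]
eef_rot: [0.622, 0.783, -0.001, -0.001]
ft_force: [-0.1, -0.1, 0.7]
width: 0.0871
```

>>> step_arm([
  [[0, 0, 0], [0, 0, 0]],
  [[0, 0, 0], [0, 0, 0]],
  [[0, 0, 0], [0, 0, 0]],
  [[0, 0, 0], [0, 0, 0]],
  [[0, 0, 0], [0, 0, 0]],
], hand=1, grip_force=25)

```text
time: 25.6
ee_pos: [0.5083, -0.1731, -0.0194]
eef_rot: [0.622, 0.783, -0.001, -0.001]
ft_force: [-2.2, 0.3, 6.3]
width: 0.0595
```

```bash
python3 - <<'E'
from h import *
st()
u=np.array([-.2250,.9744,0]);v=np.array([.9744,.225,0]);s0=np.array([.492,-.099,0]);p,q=cur()
print((p-s0)@u,(p-s0)@v, r.read_state()["torque"])
E
```

```text
25.6 [ 0.5083 -0.1731 -0.0194] yaw 13.08 F [-2.2  0.3  6.3] w 0.0595
-0.07585758490815302 -0.0007689657348018856 [-0.09147085  0.62934406 -0.03664607]
```

>>> step_arm([
  [[0, 0.001, 0], [0, 0, 0]],
  [[0, 0.001, 0], [0, 0, 0]],
  [[0, 0.001, 0], [0, 0, 0]],
], grip_force=45)

```text
time: 25.9
ee_pos: [0.5094, -0.1729, -0.0194]
eef_rot: [0.622, 0.783, -0.001, -0.001]
ft_force: [-0.7, -0.4, 1.9]
width: 0.0593
```

>>> step_arm([
  [[0.002, 0, 0], [0, 0, 0]],
  [[0.003, 0, 0], [0, 0, 0]],
  [[0.003, 0, 0], [0, 0, 0]],
])

```text
time: 26.2
ee_pos: [0.5095, -0.1726, -0.0189]
eef_rot: [0.622, 0.783, -0.002, 0.001]
ft_force: [3.0, -8.5, -2.3]
width: 0.0588
```

>>> step_arm([
  [[-0.0003, 0, 0], [0, 0, 0]],
  [[-0.0003, 0, 0], [0, 0, 0]],
], grip_force=10)

```text
time: 26.4
ee_pos: [0.5094, -0.1728, -0.0191]
eef_rot: [0.622, 0.783, -0.002, 0.001]
ft_force: [0.0, 0.7, -2.5]
width: 0.0597
```

```bash
python3 - <<'E'
from h import *
st()
u=np.array([-.2250,.9744,0]);v=np.array([.9744,.225,0]);s0=np.array([.492,-.099,0]);p,q=cur()
print((p-s0)@u,(p-s0)@v)
s=r.camera("scene");crop(s,190,140,130,110,6,"pics/s18.png")
E
```

```text
26.4 [ 0.5094 -0.1728 -0.0191] yaw 13.01 F [ 0.   0.7 -2.5] w 0.0597
-0.07578370979356917 0.00032218600528193696
```

View pics/s18.png

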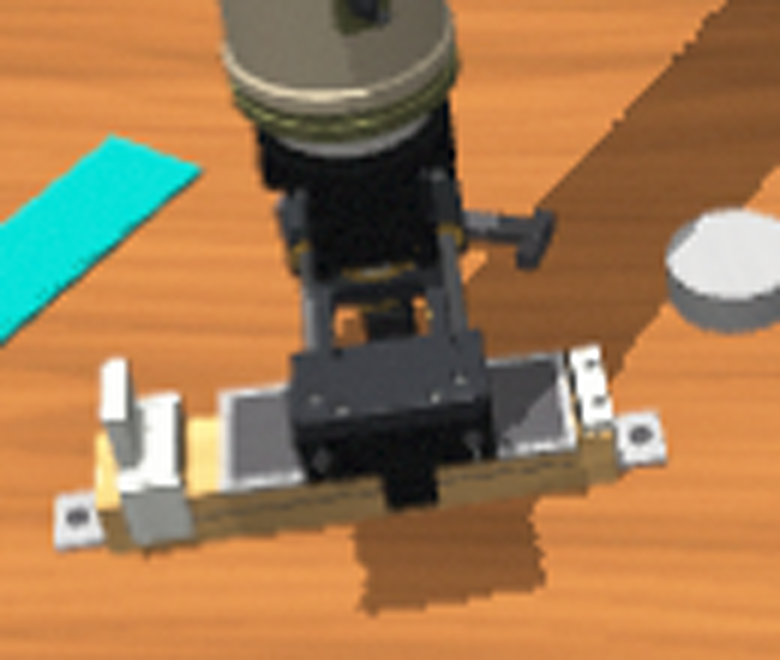

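It is square now and pressed against the stop (the 8.5 N contact was felt). Opening, lifting, and looking again.

>>> step_arm([
  [[0, 0, 0], [0, 0, 0]],
  [[0, 0, 0], [0, 0, 0]],
  [[0, 0, 0], [0, 0, 0]],
  [[0, 0, 0], [0, 0, 0]],
], hand=-1)

```text
time: 26.85
ee_pos: [0.5094, -0.1724, -0.0191]
eef_rot: [0.622, 0.783, -0.001, 0.001]
ft_force: [0.4, -0.6, -0.2]
width: 0.0826
```

>>> step_arm([
  [[0, 0, -0.01], [0, 0, 0]],
  [[0, 0, -0.04], [0, 0, 0]],
  [[0, 0, -0.08], [0, 0, 0]],
  [[0.03, 0, -0.115], [0, 0, 0]],
  [[0.07, 0, -0.135], [0, 0, 0]],
])

```text
time: 27.35
ee_pos: [0.4947, -0.1053, 0.1193]
eef_rot: [0.624, 0.781, -0.001, 0.003]
ft_force: [0.9, 0.5, 0.2]
width: 0.0871
```

>>> step_arm([
  [[0.045, 0, -0.02], [0, 0, 0]],
  [[0.09, 0, -0.03], [0, 0, 0]],
  [[0.135, 0, -0.03], [0, 0, 0]],
  [[0.18, 0, -0.03], [0, 0, 0]],
  [[0.22, 0, -0.03], [0, 0, 0]],
], hand=0)

```text
time: 27.85
ee_pos: [0.4453, 0.1113, 0.1493]
eef_rot: [0.624, 0.782, 0.0, 0.003]
ft_force: [1.3, 0.3, -0.0]
width: 0.0548
```

```bash
python3 - <<'E'
from h import *
st()
t=r.camera("top");crop(t,330,170,130,80,6,"pics/t19.png")
E
python3 meas.py | head -1
```

```text
27.85 [0.4453 0.1113 0.1493] yaw 12.8 F [ 1.3  0.3 -0. ] w 0.0548
plate face centre [ 0.5087 -0.174   0.036 ] along -0.0768 cross -0.0006 ang 101.85 [np.float64(0.14), np.float64(0.05), np.float64(0.1395), np.float64(0.0497)]
```

View pics/t19.png

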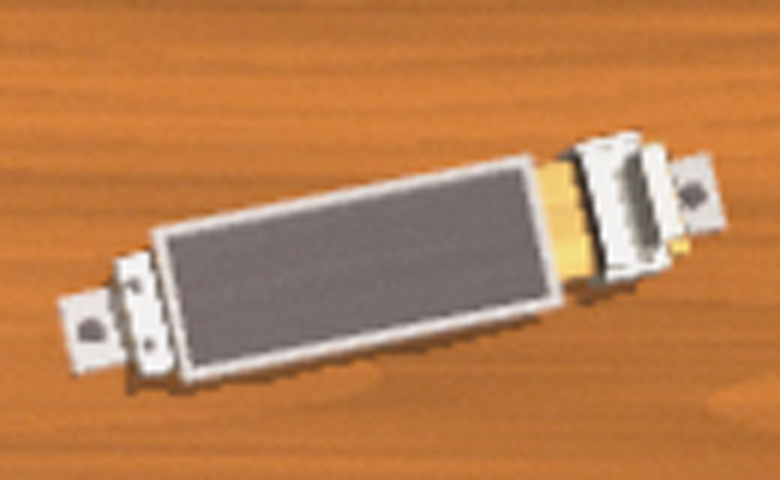

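Centred to within 1 mm and about 1° off. The flat jaw face will square that as it closes. Going to the tab.

```bash
python3 - <<'E'
from h import *
st()
plan([(.5,-.1,.13,-40),(.5346,-.2837,.1,-77)])
E
```

```text
27.95 [0.4446 0.1145 0.1489] yaw 13.2 F [ 0.1 -1.  -0.2] w 0.0483
[[[-0.0316, 0.0007, 0.0028], [0.001, 0.0, 0.133]], [[-0.0633, 0.0014, 0.0056], [0.001, 0.001, 0.265]], [[-0.0949, 0.0021, 0.0085], [0.002, 0.001, 0.398]], [[-0.1265, 0.0028, 0.0113], [0.003, 0.001, 0.531]], [[-0.1581, 0.0035, 0.0141], [0.003, 0.001, 0.663]]]
[[[-0.0245, 0.02, 0.0027], [0.001, 0.0, 0.133]], [[-0.049, 0.0401, 0.0055], [0.001, 0.001, 0.265]], [[-0.0794, 0.0618, 0.0115], [0.001, 0.0, 0.394]], [[-0.1099, 0.0834, 0.0176], [0.001, 0.0, 0.524]], [[-0.1403, 0.1051, 0.0236], [0.001, 0.0, 0.653]]]
[[[-0.011, 0.0357, 0.006], [0.0, 0.0, 0.129]], [[-0.022, 0.0715, 0.012], [0.0, 0.0, 0.258]]]
```

>>> step_arm([
  [[-0.032, 0.001, 0.003], [0, 0, 0.133]],
  [[-0.063, 0.0015, 0.0055], [0, 0, 0.265]],
  [[-0.095, 0.002, 0.0085], [0.002, 0.001, 0.398]],
  [[-0.1265, 0.003, 0.011], [0.003, 0.001, 0.53]],
  [[-0.158, 0.0035, 0.014], [0.003, 0.001, 0.663]],
])

```text
time: 28.45
ee_pos: [0.4844, -0.0407, 0.1362]
eef_rot: [0.844, 0.536, 0.0, 0.001]
ft_force: [0.7, 0.9, -0.9]
width: 0.0438
```

>>> step_arm([
  [[-0.0245, 0.02, 0.003], [0, 0, 0.133]],
  [[-0.049, 0.04, 0.0055], [0, 0, 0.265]],
  [[-0.0795, 0.062, 0.0115], [0, 0, 0.394]],
  [[-0.11, 0.083, 0.0175], [0, 0, 0.524]],
  [[-0.14, 0.105, 0.0235], [0, 0, 0.653]],
])

```text
time: 28.95
ee_pos: [0.52, -0.2145, 0.1138]
eef_rot: [0.972, 0.234, 0.001, 0.001]
ft_force: [0.8, -0.5, 0.4]
width: 0.0438
```

>>> step_arm([
  [[-0.011, 0.0355, 0.006], [0, 0, 0.129]],
  [[-0.022, 0.0715, 0.012], [0, 0, 0.258]],
  [[-0.022, 0.0715, 0.012], [0, 0, 0.258]],
  [[-0.022, 0.0715, 0.012], [0, 0, 0.258]],
  [[-0.022, 0.0715, 0.012], [0, 0, 0.258]],
])

```text
time: 29.45
ee_pos: [0.5331, -0.2874, 0.1024]
eef_rot: [0.994, 0.108, 0.002, 0.001]
ft_force: [-0.2, -0.4, -0.5]
width: 0.0435
```

```bash
python3 - <<'E'
from h import *
st()
plan([(.5346,-.2837,.1,-77)])
E
```

```text
29.45 [ 0.5331 -0.2874  0.1024] yaw -77.58 F [-0.2 -0.4 -0.5] w 0.0435
[[[0.0022, -0.0033, 0.0024], [0.002, -0.003, -0.01]]]
```

>>> step_arm([
  [[0.002, -0.003, 0.02], [0.002, -0.003, -0.01]],
  [[0.002, -0.003, 0.045], [0.002, -0.003, -0.01]],
  [[0.002, -0.003, 0.07], [0.002, -0.003, -0.01]],
  [[0.002, -0.003, 0.08], [0.002, -0.003, -0.01]],
  [[0.002, -0.003, 0.08], [0.002, -0.003, -0.01]],
])

```text
time: 29.95
ee_pos: [0.5343, -0.2828, 0.0217]
eef_rot: [0.993, 0.114, -0.001, -0.001]
ft_force: [-0.0, -1.0, 0.0]
width: 0.0439
```

>>> step_arm([
  [[0, 0, 0], [0, 0, 0]],
  [[0, 0, 0], [0, 0, 0]],
  [[0, 0, 0], [0, 0, 0]],
  [[0, 0, 0], [0, 0, 0]],
  [[0, 0, 0], [0, 0, 0]],
], hand=1, grip_force=25)

```text
time: 30.45
ee_pos: [0.5345, -0.283, 0.0221]
eef_rot: [0.993, 0.114, -0.0, -0.0]
ft_force: [1.4, -3.2, 1.8]
width: 0.0111
```

>>> step_arm([
  [[0, -0.004, 0], [0, 0, 0]],
  [[0, -0.007, 0], [0, 0, 0]],
  [[0, -0.01, 0], [0, 0, 0]],
  [[0, -0.012, 0], [0, 0, 0]],
  [[0, -0.012, 0], [0, 0, 0]],
])

```text
time: 30.95
ee_pos: [0.5317, -0.271, 0.0222]
eef_rot: [0.993, 0.114, -0.0, -0.0]
ft_force: [0.3, -2.3, -1.2]
width: 0.0098
```

>>> step_arm([
  [[0, -0.0015, 0], [0, 0, 0]],
  [[0, -0.003, 0], [0, 0, 0]],
  [[0, -0.003, 0], [0, 0, 0]],
])

```text
time: 31.25
ee_pos: [0.5311, -0.2685, 0.0222]
eef_rot: [0.993, 0.114, -0.0, 0.0]
ft_force: [2.4, -5.3, -4.3]
width: 0.0096
```

>>> step_arm([
  [[0, -0.0015, 0], [0, 0, 0]],
  [[0, -0.0015, 0], [0, 0, 0]],
])

```text
time: 31.45
ee_pos: [0.5311, -0.2685, 0.0223]
eef_rot: [0.994, 0.114, 0.0, 0.001]
ft_force: [5.0, -8.3, -7.5]
width: 0.0098
```

>>> step_arm([
  [[0, -0.0015, 0], [0, 0, 0]],
  [[0, -0.0015, 0], [0, 0, 0]],
])

```text
time: 31.65
ee_pos: [0.5311, -0.2685, 0.0223]
eef_rot: [0.994, 0.113, 0.001, 0.003]
ft_force: [6.0, -10.1, -8.7]
width: 0.0096
```

>>> step_arm([
  [[0, -0.002, 0], [0, 0, 0]],
  [[0, -0.003, 0], [0, 0, 0]],
  [[0, -0.003, 0], [0, 0, 0]],
])

```text
time: 31.95
ee_pos: [0.5311, -0.2685, 0.0224]
eef_rot: [0.994, 0.113, 0.002, 0.005]
ft_force: [8.2, -13.7, -12.5]
width: 0.0101
```

```bash
python3 - <<'E'
from h import *
st()
s=r.camera("scene");crop(s,190,160,130,90,6,"pics/s20.png")
E
```

```text
31.95 [ 0.5311 -0.2685  0.0224] yaw -77.07 F [  8.2 -13.7 -12.5] w 0.0101
```

View pics/s20.png

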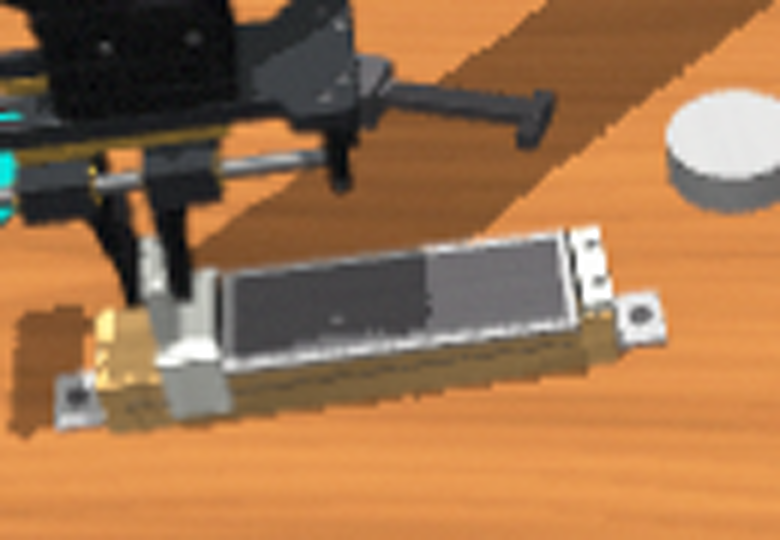

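The jaw face is against the plate (crop (225,320)) and the other end is at the stop (577,290). It doesn't move under about 16 N. I'll ease off, open and retreat.

>>> step_arm([
  [[0, 0, 0], [0, 0, 0]],
  [[0, 0, 0], [0, 0, 0]],
], grip_force=5)

```text
time: 32.2
ee_pos: [0.5312, -0.269, 0.0224]
eef_rot: [0.994, 0.112, 0.002, 0.005]
ft_force: [2.8, -5.6, -4.3]
width: 0.0104
```

>>> step_arm([
  [[0, 0, 0], [0, 0, 0]],
  [[0, 0, 0], [0, 0, 0]],
  [[0, 0, 0], [0, 0, 0]],
  [[0, 0, -0.03], [0, 0, 0]],
  [[0, 0, -0.07], [0, 0, 0]],
], hand=0)

```text
time: 32.7
ee_pos: [0.5294, -0.2671, 0.0915]
eef_rot: [0.994, 0.113, -0.0, 0.005]
ft_force: [0.5, -0.1, 0.6]
width: 0.0399
```

>>> step_arm([
  [[0.02, -0.03, -0.04], [0, 0, 0]],
  [[0.04, -0.07, -0.07], [0, 0, -0.06]],
  [[0.05, -0.115, -0.08], [0, 0, -0.15]],
  [[0.05, -0.16, -0.08], [0, 0, -0.25]],
  [[0.05, -0.205, -0.08], [0, 0, -0.35]],
])

```text
time: 33.2
ee_pos: [0.5319, -0.0528, 0.1702]
eef_rot: [0.958, 0.286, -0.001, 0.004]
ft_force: [-0.2, 0.5, -0.2]
width: 0.0436
```

```bash
python3 - <<'E'
from h import *
st();plan([(.45,.12,.17,-20)])
E
```

```text
33.2 [ 0.5319 -0.0528  0.1702] yaw -56.72 F [-0.2  0.5 -0.2] w 0.0436
[[[0.0053, -0.0379, -0.0003], [0.001, 0.001, -0.128]], [[0.0105, -0.0758, -0.0006], [0.003, 0.002, -0.256]], [[0.0158, -0.1137, -0.0008], [0.004, 0.004, -0.385]], [[0.0211, -0.1515, -0.0011], [0.005, 0.005, -0.513]], [[0.0263, -0.1894, -0.0014], [0.006, 0.006, -0.641]]]
```

>>> step_arm([
  [[0.005, -0.038, 0], [0, 0, -0.128]],
  [[0.01, -0.076, 0], [0, 0, -0.256]],
  [[0.016, -0.114, 0], [0, 0, -0.385]],
  [[0.021, -0.15, 0], [0, 0, -0.513]],
  [[0.026, -0.19, 0], [0, 0, -0.64]],
])

```text
time: 33.7
ee_pos: [0.4484, 0.1214, 0.1689]
eef_rot: [0.818, 0.575, -0.002, 0.004]
ft_force: [1.3, -0.3, 0.5]
width: 0.0437
```

>>> step_arm([
  [[0, 0, 0], [0, 0, 0]],
  [[0, 0, 0], [0, 0, 0]],
])

```text
time: 33.9
ee_pos: [0.4479, 0.122, 0.169]
eef_rot: [0.818, 0.576, -0.002, 0.004]
ft_force: [0.4, 0.0, -0.6]
width: 0.0436
```

```bash
python3 meas.py|head -3; python3 - <<'E'
from h import *
st()
t=r.camera("top");crop(t,330,170,130,80,6,"pics/t21.png");cv2.imwrite("pics/top21.png",t["pixels"])
s=r.camera("scene");crop(s,190,180,130,70,6,"pics/s21.png")
E
```

```text
plate face centre [ 0.5086 -0.1736  0.036 ] along -0.0764 cross -0.0006 ang 101.85 [np.float64(0.14), np.float64(0.05), np.float64(0.1395), np.float64(0.0497)]
hole+ [ 0.4854 -0.0729  0.003 ] 0.027 -0.0006
hole- [ 0.5416 -0.3126  0.003 ] -0.2193 0.0003
33.95 [0.4485 0.1209 0.169 ] yaw -19.83 F [ 0.4 -0.5  0.4] w 0.0434
```

View pics/t21.png

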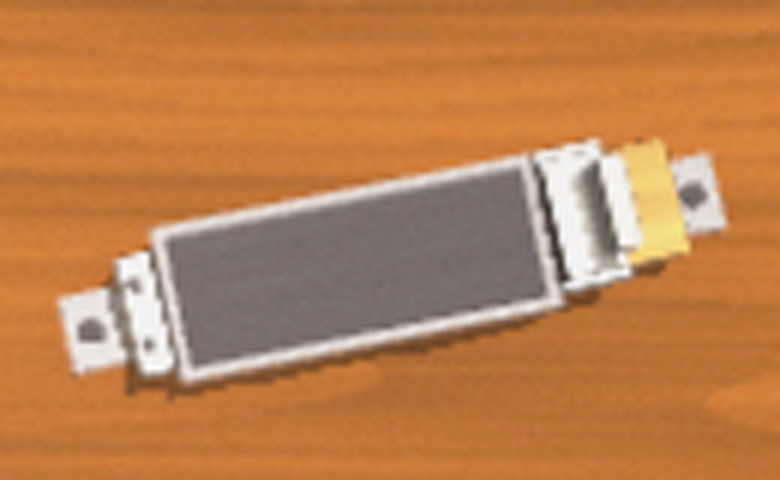

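View pics/s21.png

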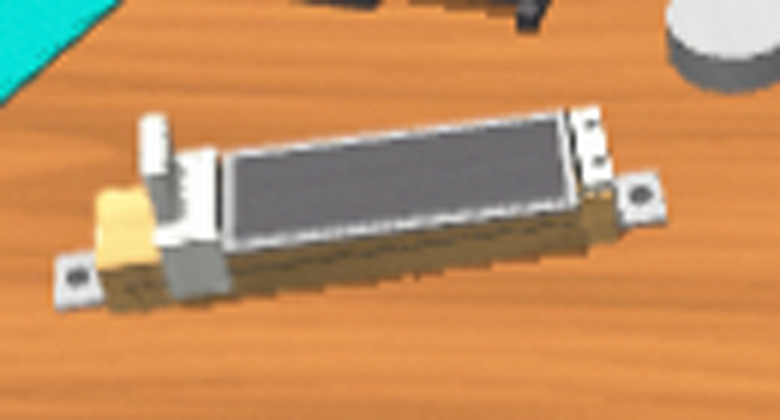

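View pics/top21.png

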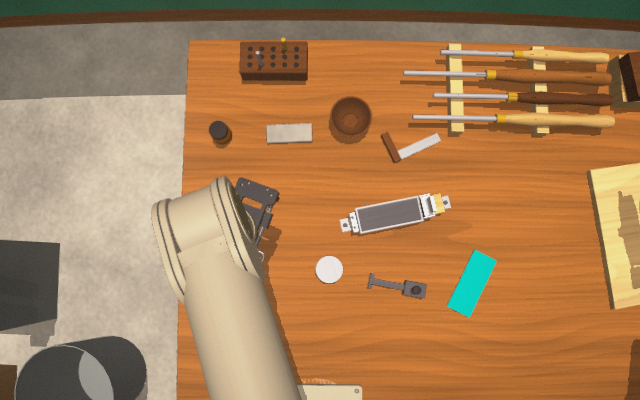

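Everything is in place, but the top view suggests the plate is still about 1° skewed (long edge about 11.8° in the image, beam 12.7°). I'll measure plate and beam edges sub-pixel, using the first picture for the bare beam.

```bash
cat > skew.py <<'E'
from h import *
def fit(c,img,x0,x1,line,z,ch,sgn,half=8):
    g=cv2.GaussianBlur(ch,(0,0),.7).astype(float);pts=[]
    for x in range(x0,x1):
        yc=line(x);ys=np.arange(int(yc)-half,int(yc)+half+1);col=g[ys,x];d=np.diff(col)*sgn
        i=int(np.argmax(d));
        if 0<i<len(d)-1:
            den=d[i-1]-2*d[i]+d[i+1];o=.5*(d[i-1]-d[i+1])/den if den else 0
            pts.append((x,ys[i]+.5+o))
    P=onz(c,pts,z)
    for _ in range(4):
        v=cv2.fitLine(P[:,:2].astype(np.float32),cv2.DIST_HUBER,0,1e-4,1e-4).ravel()
        n=np.array([-v[1],v[0]]);e=(P[:,:2]-v[2:])@n;P=P[abs(e)<max(.0008,2*e.std())]
    return (np.degrees(np.arctan2(v[1],v[0]))%180),v[2:],len(P),e.std()
if __name__=="__main__":
    c=r.camera("top");im=np.array(c["pixels"]);im0=cv2.imread("pics/top0.png")
    S=lambda i:cv2.cvtColor(i,cv2.COLOR_BGR2HSV)[...,1]
    X=lambda x,y:(330+(x+.5)/6-.5,170+(y+.5)/6-.5)
    def L(a,b): 
        a,b=X(*a),X(*b);return lambda x:a[1]+(b[1]-a[1])*(x-a[0])/(b[0]-a[0])
    t=fit(c,im,360,414,L((152,230),(530,154)),.036,S(im),-1,4);b=fit(c,im,365,420,L((186,382),(562,302)),.034,S(im),1,4)
    print("plate top",t[0].round(2),t[2:],"bot",b[0].round(2),b[2:])
    u=np.array([-.225,.9744]);v=np.array([.9744,.225]);s0=np.array([.492,-.099])
    print("cross at mid",(t[1]-s0)@v,(b[1]-s0)@v)
    H=cv2.cvtColor(im0,cv2.COLOR_BGR2HSV)[...,0];B=im0[...,1]
    t=fit(c,im0,362,404,L((190,231),(440,175)),.032,B,1,4)
    b=fit(c,im0,366,405,L((190,356),(440,297)),.032,B,-1,4)
    print("beam top",t[0].round(2),t[2:],"bot",b[0].round(2),b[2:]);print("cross",(t[1]-s0)@v,(b[1]-s0)@v)
E
python3 skew.py
```

```text
plate top 101.66 (54, np.float64(0.00015904314490347836)) bot 101.71 (55, np.float64(0.00016414345805089767))
cross at mid 0.029640334967565546 -0.03160059453170299
beam top 103.33 (31, np.float64(0.0003322971261835658)) bot 103.02 (39, np.float64(0.00020225082206661458))
cross 0.02234095957953931 -0.02245719169299602
```

Plate is at 101.7°, beam at 103.1°, so it is wedged about 1.4° askew and the hold isn't flush. I'll regrip at mid-length, turn it by that amount and re-seat the jaw.

```bash
python3 - <<'E'
from h import *
st()
plan([(.48,-.06,.12,6),(.5092,-.1735,.06,13)])
E
```

```text
34.1 [0.4488 0.1202 0.1689] yaw -19.93 F [ 0.8 -0.3  0.8] w 0.0434
[[[-0.0317, 0.0181, 0.0101], [0.0, 0.002, -0.091]], [[-0.0634, 0.0362, 0.0202], [0.001, 0.003, -0.181]], [[-0.095, 0.0543, 0.0303], [0.001, 0.005, -0.272]], [[-0.1267, 0.0724, 0.0403], [0.002, 0.007, -0.362]], [[-0.1584, 0.0905, 0.0504], [0.002, 0.008, -0.453]]]
[[[-0.0386, 0.0057, 0.02], [0.0, 0.0, -0.041]], [[-0.0773, 0.0115, 0.04], [0.0, 0.0, -0.081]], [[-0.1159, 0.0172, 0.06], [0.0, 0.0, -0.122]]]
```

>>> step_arm([
  [[-0.032, 0.018, 0.01], [0, 0.002, -0.09]],
  [[-0.063, 0.036, 0.02], [0, 0.003, -0.18]],
  [[-0.095, 0.054, 0.03], [0, 0.005, -0.27]],
  [[-0.127, 0.0725, 0.04], [0.002, 0.007, -0.36]],
  [[-0.158, 0.09, 0.05], [0.002, 0.008, -0.453]],
], hand=-1)

```text
time: 34.6
ee_pos: [0.4798, -0.0621, 0.1202]
eef_rot: [0.668, 0.744, 0.0, 0.0]
ft_force: [0.6, 0.5, 0.0]
width: 0.0757
```

>>> step_arm([
  [[-0.0385, 0.006, 0.02], [0, 0, -0.041]],
  [[-0.077, 0.0115, 0.04], [0, 0, -0.081]],
  [[-0.113, 0.017, 0.06], [0, 0, -0.122]],
  [[-0.113, 0.017, 0.06], [0, 0, -0.122]],
  [[-0.113, 0.017, 0.06], [0, 0, -0.122]],
])

```text
time: 35.1
ee_pos: [0.508, -0.1744, 0.0598]
eef_rot: [0.623, 0.782, -0.001, 0.0]
ft_force: [-0.2, 0.3, 0.3]
width: 0.0867
```

```bash
python3 - <<'E'
from h import *
st()
plan([(.5092,-.1735,-.0185,13,.02)])
E
```

```text
35.1 [ 0.508  -0.1744  0.0598] yaw 12.86 F [-0.2  0.3  0.3] w 0.0867
[[[0.0002, 0.0004, 0.0196], [0.0, 0.0, -0.001]], [[0.0003, 0.0007, 0.0391], [0.0, 0.0, -0.001]], [[0.0005, 0.0011, 0.0587], [-0.001, 0.001, -0.002]], [[0.0007, 0.0014, 0.0783], [-0.001, 0.001, -0.002]]]
```

>>> step_arm([
  [[0, 0.0005, 0.02], [0, 0, 0]],
  [[0.0005, 0.001, 0.04], [0, 0, 0]],
  [[0.0005, 0.002, 0.06], [0, 0, -0.002]],
  [[0.001, 0.0025, 0.078], [0, 0, -0.002]],
  [[0.001, 0.0025, 0.078], [0, 0, -0.002]],
])

```text
time: 35.6
ee_pos: [0.5092, -0.1713, -0.0194]
eef_rot: [0.622, 0.783, -0.001, -0.001]
ft_force: [-1.0, 0.2, 1.0]
width: 0.0867
```

>>> step_arm([
  [[0, 0, 0], [0, 0, 0]],
  [[0, 0, 0], [0, 0, 0]],
  [[0, 0, 0], [0, 0, 0]],
  [[0, 0, 0], [0, 0, 0]],
  [[0, 0, 0], [0, 0, 0]],
], hand=1, grip_force=40)

```text
time: 36.1
ee_pos: [0.5095, -0.1713, -0.0189]
eef_rot: [0.622, 0.783, -0.001, -0.001]
ft_force: [-1.0, 1.4, 3.3]
width: 0.0585
```

```bash
python3 - <<'E'
from h import *
st()
u=np.array([-.2250,.9744,0]);v=np.array([.9744,.225,0]);s0=np.array([.492,-.099,0]);p,q=cur()
print((p-s0)@u,(p-s0)@v)
E
```

```text
36.1 [ 0.5095 -0.1713 -0.0189] yaw 13.03 F [-1.   1.4  3.3] w 0.0585
-0.0744309637053619 0.0007826218549289959
```

>>> step_arm([
  [[0, 0.0005, 0], [0, 0, -0.012]],
  [[0, 0.0005, 0], [0, 0, -0.025]],
  [[0, 0.0005, 0], [0, 0, -0.028]],
  [[0, 0.0005, 0], [0, 0, -0.028]],
])

```text
time: 36.5
ee_pos: [0.5101, -0.1712, -0.0188]
eef_rot: [0.611, 0.791, -0.001, -0.001]
ft_force: [-0.3, -0.3, 1.6]
width: 0.0589
```

```bash
python3 - <<'E'
from h import *
st();print(np.round(r.read_state()["torque"],2))
E
```

```text
36.5 [ 0.5101 -0.1712 -0.0188] yaw 14.64 F [-0.3 -0.3  1.6] w 0.0589
[ 0.02  0.19 -0.02]
```

Turned freely (no torque). Press lightly to the stop, relax, open and lift.

>>> step_arm([
  [[0.001, 0, 0], [0, 0, 0]],
  [[0.002, 0, 0], [0, 0, 0]],
  [[0.002, 0, 0], [0, 0, 0]],
])

```text
time: 36.8
ee_pos: [0.5098, -0.171, -0.0186]
eef_rot: [0.612, 0.791, -0.001, 0.0]
ft_force: [1.7, -6.1, -2.7]
width: 0.0587
```

>>> step_arm([
  [[0, 0, 0], [0, 0, 0]],
  [[0, 0, 0], [0, 0, 0]],
], grip_force=8)

```text
time: 37.0
ee_pos: [0.5097, -0.1709, -0.0187]
eef_rot: [0.612, 0.791, -0.001, 0.0]
ft_force: [0.3, -1.4, -1.3]
width: 0.0595
```

>>> step_arm([
  [[0, 0, 0], [0, 0, 0]],
  [[0, 0, 0], [0, 0, 0]],
  [[0, 0, 0], [0, 0, 0]],
  [[0, 0, 0], [0, 0, 0]],
], hand=-1)

```text
time: 37.4
ee_pos: [0.5097, -0.1708, -0.0187]
eef_rot: [0.612, 0.791, -0.001, 0.0]
ft_force: [0.4, -0.7, -0.4]
width: 0.0827
```

>>> step_arm([
  [[0, 0, -0.01], [0, 0, 0]],
  [[0, 0, -0.04], [0, 0, 0]],
  [[0, 0, -0.08], [0, 0, 0]],
  [[0.03, 0, -0.115], [0, 0, 0]],
  [[0.07, 0, -0.135], [0, 0, 0]],
])

```text
time: 37.9
ee_pos: [0.4932, -0.1044, 0.1195]
eef_rot: [0.613, 0.79, -0.001, 0.002]
ft_force: [0.3, 1.6, 0.4]
width: 0.0873
```

>>> step_arm([
  [[0.045, 0, -0.02], [0, 0, 0]],
  [[0.09, 0, -0.03], [0, 0, 0]],
  [[0.135, 0, -0.03], [0, 0, 0]],
  [[0.18, 0, -0.03], [0, 0, 0]],
  [[0.22, 0, -0.03], [0, 0, 0]],
], hand=0)

```text
time: 38.4
ee_pos: [0.438, 0.1108, 0.1497]
eef_rot: [0.613, 0.79, 0.0, 0.002]
ft_force: [1.3, 1.3, -0.4]
width: 0.0552
```

```bash
python3 skew.py; python3 - <<'E'
from h import *
st();plan([(.5,-.1,.13,-40),(.531,-.2687,.1,-77)])
t=r.camera("top");crop(t,330,170,130,80,6,"pics/t22.png")
E
```

```text
plate top 103.73 (54, np.float64(0.00014104725658083735)) bot 103.78 (55, np.float64(0.0001707742815694237))
cross at mid 0.030915000961017618 -0.030814000644493095
beam top 103.33 (31, np.float64(0.0003322971261835658)) bot 103.02 (39, np.float64(0.00020225082206661458))
cross 0.02234095957953931 -0.02245719169299602
38.45 [0.4363 0.1171 0.1494] yaw 14.72 F [-1.   7.4  0.5] w 0.0512
[[[-0.0323, 0.0009, 0.0028], [0.0, 0.0, 0.136]], [[-0.0646, 0.0018, 0.0056], [0.001, 0.0, 0.273]], [[-0.0969, 0.0028, 0.0085], [0.001, 0.0, 0.409]], [[-0.1292, 0.0037, 0.0113], [0.002, 0.0, 0.546]], [[-0.1615, 0.0046, 0.0141], [0.002, 0.0, 0.682]]]
[[[-0.0245, 0.0211, 0.0028], [0.0, 0.0, 0.136]], [[-0.049, 0.0422, 0.0056], [0.001, 0.0, 0.273]], [[-0.0772, 0.0617, 0.0116], [0.001, 0.0, 0.402]], [[-0.1053, 0.0813, 0.0176], [0.001, 0.0, 0.531]], [[-0.1335, 0.1009, 0.0237], [0.001, 0.0, 0.66]]]
[[[-0.0103, 0.0327, 0.006], [0.0, 0.0, 0.129]], [[-0.0205, 0.0655, 0.012], [0.0, 0.0, 0.258]]]
```

View pics/t22.png

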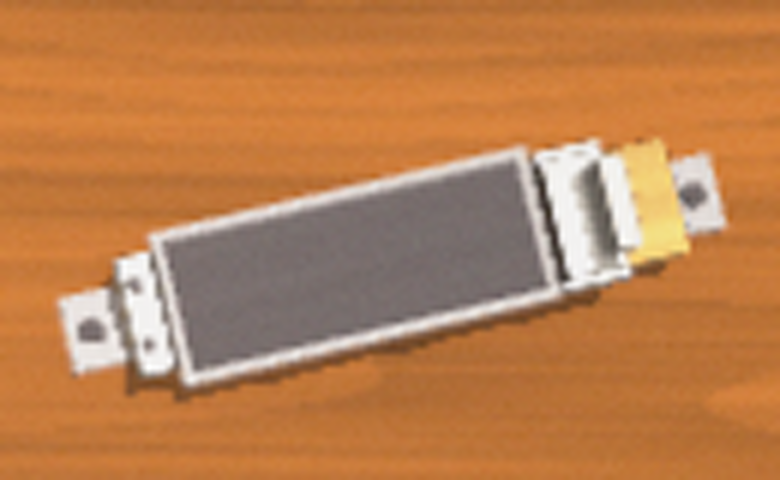

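Now centred (±0.1 mm) and parallel to about 0.5°. Re-seating the jaw.

>>> step_arm([
  [[-0.032, 0.001, 0.003], [0, 0, 0.136]],
  [[-0.0645, 0.002, 0.0055], [0, 0, 0.273]],
  [[-0.097, 0.003, 0.0085], [0, 0, 0.409]],
  [[-0.129, 0.0035, 0.011], [0.002, 0, 0.546]],
  [[-0.1615, 0.0045, 0.014], [0.002, 0, 0.682]],
])

```text
time: 39.0
ee_pos: [0.483, -0.0434, 0.1364]
eef_rot: [0.842, 0.539, 0.0, 0.001]
ft_force: [0.6, 0.9, -0.3]
width: 0.0439
```

>>> step_arm([
  [[-0.0245, 0.021, 0.003], [0, 0, 0.136]],
  [[-0.049, 0.042, 0.0055], [0, 0, 0.273]],
  [[-0.077, 0.062, 0.0115], [0, 0, 0.402]],
  [[-0.105, 0.081, 0.0175], [0, 0, 0.53]],
  [[-0.1335, 0.101, 0.0235], [0, 0, 0.66]],
])

```text
time: 39.5
ee_pos: [0.5189, -0.2091, 0.1138]
eef_rot: [0.972, 0.235, 0.001, 0.001]
ft_force: [0.4, 0.1, -0.5]
width: 0.0433
```

>>> step_arm([
  [[-0.01, 0.0325, 0.006], [0, 0, 0.129]],
  [[-0.02, 0.06, 0.012], [0, 0, 0.25]],
  [[-0.02, 0.061, 0.012], [0, 0, 0.25]],
  [[-0.02, 0.061, 0.012], [0, 0, 0.25]],
  [[-0.02, 0.061, 0.012], [0, 0, 0.25]],
])

```text
time: 40.0
ee_pos: [0.5292, -0.2717, 0.1024]
eef_rot: [0.994, 0.113, 0.001, 0.001]
ft_force: [0.0, 0.4, 1.2]
width: 0.0434
```

```bash
python3 - <<'E'
from h import *
st()
plan([(.531,-.2685,.1,-77)])
E
```

```text
40.0 [ 0.5292 -0.2717  0.1024] yaw -77.06 F [0.  0.4 1.2] w 0.0434
[[[0.0025, -0.0028, 0.0024], [0.002, -0.002, -0.001]]]
```

>>> step_arm([
  [[0.002, -0.003, 0.02], [0.002, -0.002, 0]],
  [[0.002, -0.003, 0.045], [0.002, -0.002, 0]],
  [[0.002, -0.003, 0.07], [0.002, -0.002, 0]],
  [[0.002, -0.003, 0.08], [0.002, -0.002, 0]],
  [[0.002, -0.003, 0.08], [0.002, -0.002, 0]],
])

```text
time: 40.5
ee_pos: [0.5303, -0.2673, 0.0218]
eef_rot: [0.994, 0.113, -0.001, -0.001]
ft_force: [-0.6, 0.5, 1.1]
width: 0.0433
```

>>> step_arm([
  [[0, 0, 0], [0, 0, 0]],
  [[0, 0, 0], [0, 0, 0]],
  [[0, 0, 0], [0, 0, 0]],
  [[0, 0, 0], [0, 0, 0]],
  [[0, 0, 0], [0, 0, 0]],
], hand=1, grip_force=30)

```text
time: 41.0
ee_pos: [0.5305, -0.2675, 0.0221]
eef_rot: [0.994, 0.113, -0.0, -0.0]
ft_force: [1.3, -4.4, 1.8]
width: 0.0115
```

>>> step_arm([
  [[0, -0.001, 0], [0, 0, 0]],
  [[0, -0.002, 0], [0, 0, 0]],
  [[0, -0.002, 0], [0, 0, 0]],
])

```text
time: 41.3
ee_pos: [0.5306, -0.268, 0.0223]
eef_rot: [0.994, 0.113, 0.001, 0.002]
ft_force: [5.0, -9.7, -9.5]
width: 0.0097
```

>>> step_arm([
  [[0, -0.002, 0], [0, 0, 0]],
  [[0, -0.003, 0], [0, 0, 0]],
  [[0, -0.003, 0], [0, 0, 0]],
])

```text
time: 41.6
ee_pos: [0.5306, -0.2681, 0.0223]
eef_rot: [0.994, 0.112, 0.001, 0.004]
ft_force: [8.0, -12.1, -12.0]
width: 0.0095
```

>>> step_arm([
  [[0, -0.003, 0], [0, 0, 0]],
  [[0, -0.005, 0], [0, 0, 0]],
  [[0, -0.005, 0], [0, 0, 0]],
])

```text
time: 41.9
ee_pos: [0.5307, -0.2682, 0.0225]
eef_rot: [0.994, 0.111, 0.003, 0.009]
ft_force: [12.5, -19.2, -19.7]
width: 0.0097
```

>>> step_arm([
  [[0, 0, 0], [0, 0, 0]],
  [[0, 0, 0], [0, 0, 0]],
], grip_force=5)

```text
time: 42.1
ee_pos: [0.5308, -0.269, 0.0225]
eef_rot: [0.994, 0.111, 0.003, 0.009]
ft_force: [2.5, -4.0, -4.2]
width: 0.0101
```

>>> step_arm([
  [[0, 0, 0], [0, 0, 0]],
  [[0, 0, 0], [0, 0, 0]],
  [[0, 0, 0], [0, 0, 0]],
  [[0, 0, -0.03], [0, 0, 0]],
  [[0, 0, -0.07], [0, 0, 0]],
], hand=0)

```text
time: 42.6
ee_pos: [0.5288, -0.2668, 0.0918]
eef_rot: [0.994, 0.111, 0.001, 0.009]
ft_force: [0.6, -0.2, 0.2]
width: 0.0403
```

>>> step_arm([
  [[0.02, -0.03, -0.04], [0, 0, 0]],
  [[0.04, -0.07, -0.07], [0, 0, -0.06]],
  [[0.05, -0.115, -0.08], [0, 0, -0.15]],
  [[0.05, -0.16, -0.08], [0, 0, -0.25]],
  [[0.05, -0.205, -0.08], [0, 0, -0.35]],
])

```text
time: 43.1
ee_pos: [0.5317, -0.052, 0.1687]
eef_rot: [0.959, 0.285, 0.0, 0.009]
ft_force: [1.2, -0.0, -1.2]
width: 0.0434
```

>>> step_arm([
  [[0.005, -0.038, 0], [0, 0, -0.128]],
  [[0.01, -0.076, 0], [0, 0, -0.256]],
  [[0.016, -0.114, 0], [0, 0, -0.385]],
  [[0.021, -0.15, 0], [0, 0, -0.513]],
  [[0.026, -0.19, 0], [0, 0, -0.64]],
])

```text
time: 43.6
ee_pos: [0.4489, 0.1224, 0.1657]
eef_rot: [0.819, 0.574, -0.002, 0.008]
ft_force: [1.3, 0.3, 0.5]
width: 0.0438
```

>>> step_arm([
  [[0, 0, 0], [0, 0, 0]],
  [[0, 0, 0], [0, 0, 0]],
])

```text
time: 43.8
ee_pos: [0.4485, 0.123, 0.1658]
eef_rot: [0.818, 0.575, -0.002, 0.008]
ft_force: [1.4, 0.1, -0.7]
width: 0.0437
```

```bash
python3 skew.py; python3 - <<'E'
from h import *
st()
t=r.camera("top");crop(t,330,170,130,80,6,"pics/t23.png")
s=r.camera("scene");cv2.imwrite("pics/s23.png",s["pixels"])
im=np.array(t["pixels"]).astype(int);im0=cv2.imread("pics/top0.png").astype(int)
d=(abs(im-im0).max(2)>50).astype(np.uint8);n,_,stt,ce=cv2.connectedComponentsWithStats(d)
print([tuple(x) for x in stt[1:] if x[4]>15])
E
```

```text
plate top 103.74 (54, np.float64(0.0001424116559782837)) bot 103.76 (55, np.float64(0.00015457554638116024))
cross at mid 0.030884413585853584 -0.03080089777629375
beam top 103.33 (31, np.float64(0.0003322971261835658)) bot 103.02 (39, np.float64(0.00020225082206661458))
cross 0.02234095957953931 -0.02245719169299602
43.85 [0.449  0.1219 0.1659] yaw -20.01 F [ 0.1 -0.4 -0.3] w 0.0438
[(np.int32(150), np.int32(177), np.int32(156), np.int32(223), np.int32(20060)), (np.int32(354), np.int32(193), np.int32(83), np.int32(44), np.int32(2036)), (np.int32(0), np.int32(307), np.int32(27), np.int32(17), np.int32(39)), (np.int32(131), np.int32(315), np.int32(46), np.int32(55), np.int32(1495)), (np.int32(0), np.int32(323), np.int32(53), np.int32(47), np.int32(1525)), (np.int32(277), np.int32(385), np.int32(31), np.int32(15), np.int32(363))]
```

View pics/t23.png

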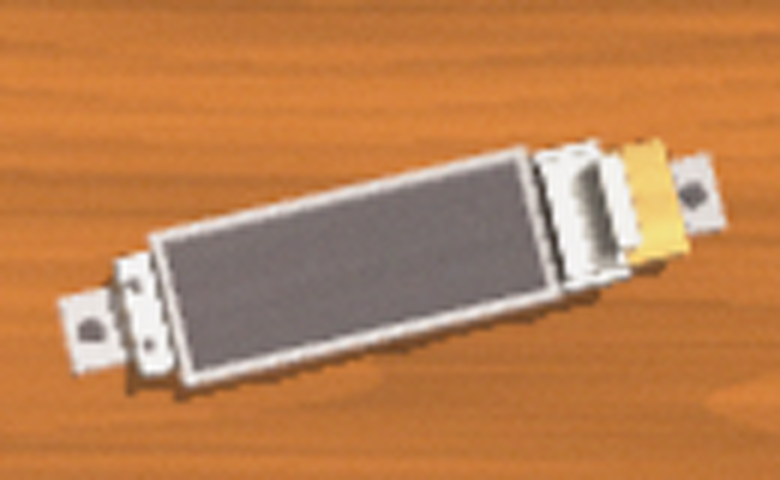

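View pics/s23.png

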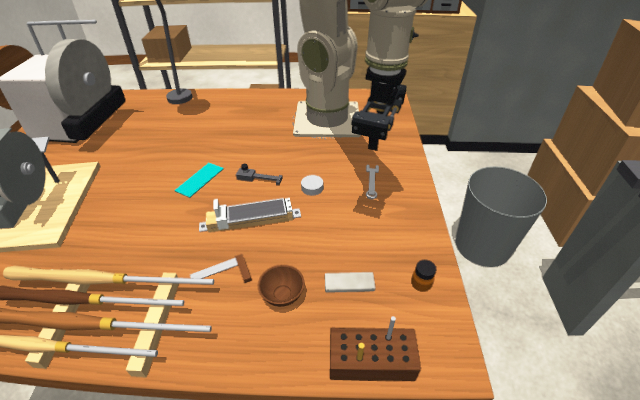

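The last views show the plate flat between jaw and stop (top crop (150–562, 148–385)) and every bystander where it started. The arm is clear of everything. Handing in.

```bash
python3 - <<'E'
from bench import r
print(r.close_job())
E
```

```text
the job is handed in; nothing more can be done
None
```

The plate is in the holder, lying flat and held between jaw and stop. I handed the job in at about 44 s. In order, I:
- slid the jaw back;
- pushed the plate until about 60 mm overhung the bench's free end;
- gripped the overhang across its width, carried the plate over and laid it on the beam;
- slid it to the stop, closed the jaw and let go.

**Last checks:**
- **Centring:** the plate is within about 0.1 mm of the beam's centre line.
- **Jaw:** it stalled against the plate under a push of about 20 N, then stayed put when released.
- **Surroundings:** the before/after top-view comparison showed changes only at the holder, the arm and its shadow. The arm hid the wrench in that comparison, but in the side view it is where it started.

**What went wrong or disagreed:**
- **Height offset:** the fingertips were about 37 mm above the reported tool position by touch, and about 31 mm by camera. My first pinch of the jaw tab closed on air because of this; I then worked by touch.
- **Skew:** after the first jaw closure the plate was wedged about 1.4° askew. I regripped it on the holder, turned it square and closed the jaw again.
- **Remaining error:** the last measurement still shows the plate at 103.75° against the beam's 103.0–103.3°, about 0.4–0.7°. The ends may therefore not be perfectly flush.

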